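Load the bearing gauge and hold the sleeve down in its vee

ROBOT

A 6-joint arm with a two-finger parallel gripper is mounted at the origin on a cart in front of the work surface, level with it; the furniture and walls round the work are solid. World frame = base frame: x ahead of the robot, y to its left, z up, the work surface at z = 0. Lengths are in m, angles in rad, forces in N, time in s.
With the tool pointing down it reaches from about 0.425 to 0.95 m from the base axis. Payload 3.5 kg.
Tool frame: the origin (TCP) lies midway between the tips of the shut fingers; the grasp point (between the pads) lies 19 mm behind it; y points along the fingers, x is the direction in which the jaws open and shut, and the axes are right-handed (so a half turn about y gives the same grasp; the last joint's range is limited). The gripper opens to 85 mm and grips with 20 to 120 N. Pads are 22 mm wide; open, the fingers measure 114 mm over their backs; the gripper's body (76 mm by 85 mm) begins 54 mm behind the grasp point. The pads swing forward as they close: fully open they stand 13 mm farther back than shut.
Start: joints at [-1.403, 0.286, 1.577, -0, 1.279, -0.15], TCP at [0.211, -0.641, 0.231] pointing down, gripper open.
Joint ranges: [-2.77, 2.77], [-0.9, 2.22], [0.21, 2.48], [-1.53, 4.67], [0.24, 2.81], [-2.84, 2.84]. Speed limits (rad/s): [2.79, 2.79, 3.14, 3.14, 3.14, 3.14].

INTERFACE

Orientations are given as a unit quaternion [x, y, z, w].
In Python, from plant import ctrl, viewer gives the robot as it stands.
- The arm moves only by the tool step_arm, never from a script. Its argument "rows" is a list of rows, each a list of 3 entries, a list of its own where there are three numbers: the turn, a rotation vector about the tool's x, y, z in degrees, then the shift along the tool's x, y, z in mm, then the closure, from 0 (fully open) to 1 (shut). A call has 1 to 10 rows; each row is the pose to reach, as a shift and turn from the pose commanded when the call began, along the tool's axes at that moment; what a row does not reach only later rows make up. A row lasts 1/12 s, in which the tool goes at most 41.7 mm and 7.16 degrees, less where a joint would pass 70% of its speed; a pose out of reach is approached as far as the arm can. A call with a gripper value outside its range is refused whole. The fingers move at their own pace and stop on an object; "newtons" is the grip in N (left out, the last holds). Time passes only in rows, so rows that repeat a pose let the fingers close. It gives the time, the measured TCP pose, the force and the opening at its end, in the units of the state.
- ctrl.get_state(): the state, without advancing time (a new reading comes with each control period).
- viewer.read_camera(name): name is "side" or "top" or "wrist"; returns (picture, depth): 400x640x3 uint8, red, green, blue; 400x640 float32, m along the optical axis (not along the pixel's ray), 0 where there is no reading.
- viewer.calibration(name): a dict with "K" (3x3 intrinsics, pixels), "D" ([k1, k2, p1, p2, k3] as OpenCV has them; the pictures are not rectified), "R" (3x3) and "t" (3): a world point X has camera coordinates R X + t. Camera axes: x right, y down, z forward; pixel columns grow to the right and rows downward; lengths in m; the calibration is good to about 2 mm. A picture is of the moment at which its call begins: read the wrist's pose just before it. calibration takes no time and is no camera call; for the wrist camera it gives the pose at the moment of the call.
- ctrl.sign_off(): hands the job in, once; it reports no verdict.
The state is a dict: "time": time; "qpos": joint angles; "dq": joint speeds; "joint_efforts": joint torques, N m; "eef_pos": TCP position; "tcp_rot": TCP orientation; "contact_force": force on the tool from outside, world axes, zero at the start; "wrist_torque": the same for the moment, N m; "opening": opening from 0.0 (shut) to 1.0 (fully open).
Only numpy, scipy, OpenCV 4.12 (cv2) and the standard library are available. Lean on these libraries where they do the work, as an engineer would, in place of code of your own. Each camera call takes 0.05 s, during which the arm holds its last target.

TASK

Load the blue gauging fixture. First set the headset cup flat in the empty large round pocket, seal side up as it lies now, and let go of it; then take the aluminium sleeve from the rubber mat, lay it in the steel vee, centred along it, and press it down on both sides of the vee until the sprung cradle has sunk to its stop. Finish with the gripper still holding the sleeve pressed down like that, without letting up, and leave the nut in its pocket and the tape roll, brake caliper and hub shell alone.

Things in the scene. Friction and masses are not known exactly. Their poses are not given: they have to be found in the camera images.
- cup_center (a point): Headset cup: a round silver ring with a black rubber seal on top, 41 mm across, 16 mm high (the rigid outside, 40 mm across, is 13 mm high), loose, 60 g, lying flat on the table. The point is on its axis, 8 mm above its underside; z is up along its axis.
- pocket (a point): Empty large round pocket for the cup in the fixture's blue plate: 44 mm across, 5 mm deep. The point is the centre of its floor, 7 mm above the table (plate top 12 mm). x, y, z are the fixture's axes, z up. The fixture is fixed; its plate is 180 mm along x, 170 mm along y, its middle 50 mm along +x and 32 mm along -y from here.
- sleeve_center (a point): Plain aluminium sleeve, 40 mm in diameter, 116 mm long, about 0.18 kg, loose, lying on a fixed black rubber mat 3 mm thick; ridges 8 mm high, 31 to 53 mm from its middle, keep it from rolling; the middle is free for fingers. The point is its centre, 23 mm above the table at the start; y is its axis (it may be turned about it by any angle).
- vee_seat (a point): Sleeve centre once seated in the 90 degree steel vee, 64 mm above the table; rides on the sprung cradle, 90 mm along +x and 32 mm along -y from the pocket. y: along the vee, z: up. The vee has two parts, 31 to 53 mm either side of this point along y; the gap between is for the fingers (below it only a 30 mm wide bar, top 33 mm under this point). Its upper edges: 4 mm lower, 28 mm out along x.
- cradle (a joint): How far the sprung cradle with the vee has been pressed down, in m: 0 up, 0.010 on its stop. The springs need 4 N to start and 12 N at the stop (cradle and sleeve weigh about 3 N of this together).
- nut: Bystander: flanged nut, 21 mm across, 7 mm high, already in the small round pocket 80 mm along -y from the large one. Origin under its centre.
- tape_roll: Bystander: roll of black tape, 62 mm across, 19 mm high, lying flat. Origin under its centre.
- brake_caliper: Bystander: silver brake caliper, 74x52x14 mm, lying flat. Origin under its centre.
- hub_shell: Bystander: bare aluminium hub shell, 52x62x52 mm, lying. Origin under its centre.
Things that resemble listed ones, but are neither listed nor needed, are in the scene too. What is shaped like the part that bears sleeve_center but green is not meant.

How it is judged:
On the way:
1. the cup lies flat in the large round pocket, let go (horizontal distance between cup_center and pocket below 0.004 m and z of cup_center in the frame of pocket between 0.006 and 0.0105 m and angle between cup_center's own z axis and vertical below 0.1 rad and contact force between the fingers and cup below 0.1 N), for 0.2 s.
At the end, for the whole second after the job is handed in: Cup flat, seal up, on the large pocket's floor (within 4 mm), let go. Sleeve still held (over 2 N), seated in the vee within 2.5 mm across and in height, 12 mm along, 0.06 rad, pressing with over 1 N on each side of the vee, cradle pressed down over 6 of its 10 mm (all of step 1 and x of sleeve_center in the frame of vee_seat between -0.0025 and 0.0025 m and y of sleeve_center in the frame of vee_seat between -0.012 and 0.012 m and z of sleeve_center in the frame of vee_seat between -0.0025 and 0.0025 m and angle between the y axis of sleeve_center and the y axis of vee_seat, either way round below 0.06 rad and (contact force between sleeve and cradle_c3 above 1 N or contact force between sleeve and cradle_c4 above 1 N) and (contact force between sleeve and cradle_c5 above 1 N or contact force between sleeve and cradle_c6 above 1 N) and contact force between the fingers and sleeve above 2 N and value of joint cradle above 0.006 m); the arm keeps its last pose, push and grip.
It fails at once if the nut is displaced by more than 12 mm (distance of nut from where it was at the start of the episode above 0.012 m).
It fails at once if the tape roll is displaced by more than 20 mm (distance of tape_roll from where it was at the start of the episode above 0.02 m).
It fails at once if the brake caliper is displaced by more than 20 mm (distance of brake_caliper from where it was at the start of the episode above 0.02 m).
It fails at once if the hub shell is displaced by more than 20 mm (distance of hub_shell from where it was at the start of the episode above 0.02 m).
It also fails if it takes over 64 s, if anything falls off the work surface, if the arm or the gripper's body presses on something with over 40 N, if the wrist force passes 120 N, or if a joint passes its speed limit or range.

## Working session

There is one attempt and no reset: what is moved stays moved. The work goes in short steps, Python scripts to look and compute and a tool call to move; the robot and the scene stay as the last step left them, time stands still between calls to the robot, and variables do not carry over. Pictures are saved under pics/ and viewed, and the job is handed in when it is done.

Besides the shell and the picture viewer there is one more tool, called after "Request:" in YAML: its name, and indented under it one key for each argument. step_arm: Moves the arm, as the interface text tells. Its arguments: {"type":"object","properties":{"rows":{"type":"array"},"newtons":{"type":"number"}},"required":["rows"]}

```bash
ls; mkdir -p pics; cat > h.py <<'E'
import numpy as np,cv2
from plant import ctrl,viewer
from scipy.spatial.transform import Rotation as Ro
def snap(n,f):
    cal=viewer.calibration(n); p,d=viewer.read_camera(n)
    cv2.imwrite(f'pics/{f}.png',p[:,:,::-1]); np.savez(f'pics/{f}.npz',p=p,d=d,**{k:np.array(cal[k]) for k in 'KDRt'})
def load(f): return np.load(f'pics/{f}.npz')
def cloud(c):
    d=c['d'];h,w=d.shape
    u,v=np.meshgrid(np.arange(w),np.arange(h))
    pt=np.stack([u,v],-1).reshape(-1,1,2).astype(float)
    n=cv2.undistortPoints(pt,c['K'],c['D']).reshape(h,w,2)
    X=np.concatenate([n*d[...,None],d[...,None]],-1)
    W=(X-c['t'].ravel())@c['R']
    W[d==0]=np.nan
    return W
def ray(c,u,v,z):
    n=cv2.undistortPoints(np.array([[[u,v]]],float),c['K'],c['D']).ravel()
    d=c['R'].T@np.array([n[0],n[1],1]);o=-c['R'].T@c['t'].ravel()
    return o+d*(z-o[2])/d[2]
E
python3 - <<'E'
from h import *
for n in('side','top','wrist'): snap(n,n+'0')
s=ctrl.get_state();print(s)
for n in('side','top','wrist'):
  c=load(n+'0');print(n,-c['R'].T@c['t'],c['R'][2])
E
```

```text
pics
{'time': 0.15, 'qpos': array([-1.40299466e+00,  2.87022378e-01,  1.57783858e+00,  1.36517468e-05,
        1.27860704e+00, -1.49980945e-01]), 'dq': array([ 0.00014285, -0.00320839, -0.0048638 ,  0.00024885, -0.00094007,
        0.00172328]), 'joint_efforts': array([-4.67315549e-04, -4.06604362e+01, -2.93142611e+01, -1.91803633e-04,
        3.94176634e-03, -7.13660256e-06]), 'eef_pos': array([ 0.21086828, -0.64067918,  0.23022595]), 'tcp_rot': array([-0.57234444,  0.41506057, -0.41412106,  0.57328031]), 'contact_force': array([ 0.72611969, -1.0120453 , -0.51046518]), 'wrist_torque': array([-0.00955429, -0.01576614, -0.01111577]), 'opening': 1.0016504106705215}
side [ 0.36389784 -0.66252731  0.66268625] [ 0.21890323  0.7693389  -0.60016584]
top [0.43226819 0.11670895 1.32479665] [ 0.08948136 -0.01858879 -0.99581501]
wrist [ 0.27485816 -0.62020841  0.37350191] [-0.25060801 -0.08076859 -0.96471346]
```

View pics/side0.png

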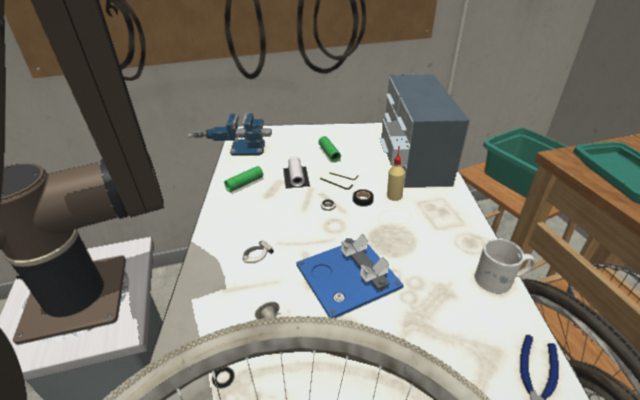

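View pics/top0.png

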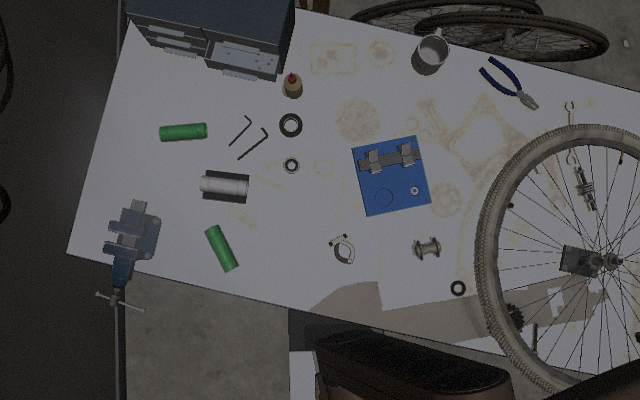

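View pics/wrist0.png

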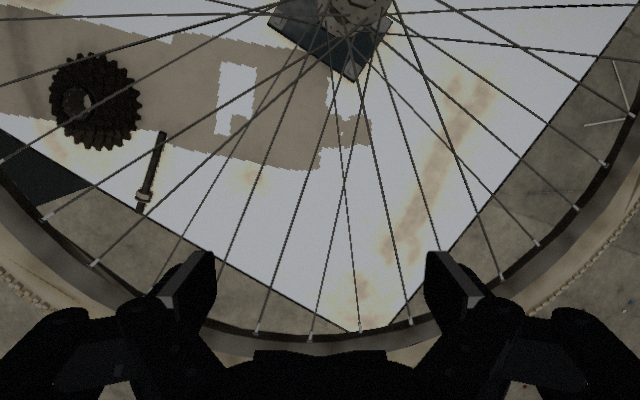

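```bash
python3 - <<'E'
from h import *
c=load('top0');p=c['p'][:,:,::-1]
def cr(x0,y0,w,h,s): return cv2.resize(np.ascontiguousarray(p[y0:y0+h,x0:x0+w]),None,fx=s,fy=s,interpolation=cv2.INTER_CUBIC)
a=cr(190,100,120,110,5);cv2.imwrite('pics/c1.png',a)
cv2.imwrite('pics/c2.png',cr(340,120,160,120,5))
cv2.imwrite('pics/c3.png',cr(310,220,160,90,5))
s=load('side0')['p'][:,:,::-1]
cv2.imwrite('pics/c4.png',cv2.resize(s[130:320,200:420],None,fx=3.5,fy=3.1,interpolation=cv2.INTER_CUBIC))
W=cloud(c)
for n,(u,v) in dict(slv=(225,187),ring1=(291,165),ring2=(457,288),tape=(291,125),fix=(392,175),pock=(384,197),nut=(415,190),table=(330,180),wheel=(485,230),wheel2=(560,135)).items(): print(n,W[v,u].round(4),ray(c,u,v,0.01).round(4))
E
```

```text
slv [0.5613 0.3038 0.0455] [0.5649 0.309  0.01  ]
ring1 [ 0.6189  0.1403 -0.0068] [0.6166 0.14   0.01  ]
ring2 [ 0.2903 -0.2758 -0.0047] [ 0.2919 -0.2715  0.01  ]
tape [0.7221 0.1375 0.0016] [0.7203 0.1374 0.01  ]
fix [ 0.5839 -0.117   0.0111] [ 0.584  -0.1172  0.01  ]
pock [ 5.29e-01 -9.59e-02 -3.00e-04] [ 0.5282 -0.0943  0.01  ]
nut [ 0.5437 -0.1742  0.0125] [ 0.5439 -0.1747  0.01  ]
table [ 0.5767  0.0412 -0.0014] [0.5754 0.0419 0.01  ]
wheel [ 0.4356 -0.3003  0.1542] [ 0.436  -0.3517  0.01  ]
wheel2 [ 0.6607 -0.5205  0.1073] [ 0.6789 -0.5714  0.01  ]
```

View pics/c1.png

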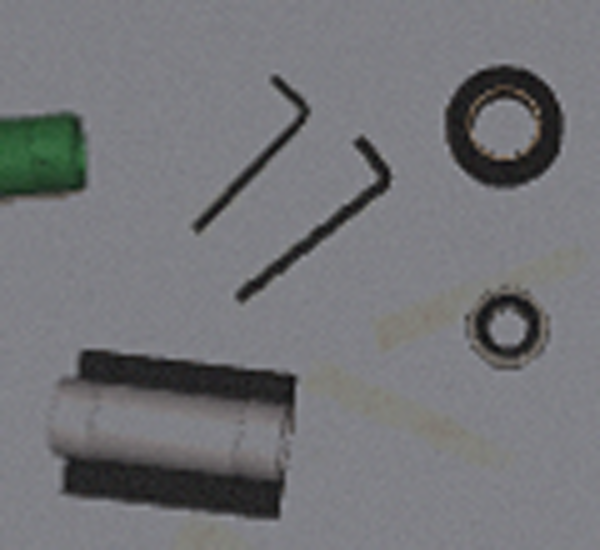

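View pics/c2.png

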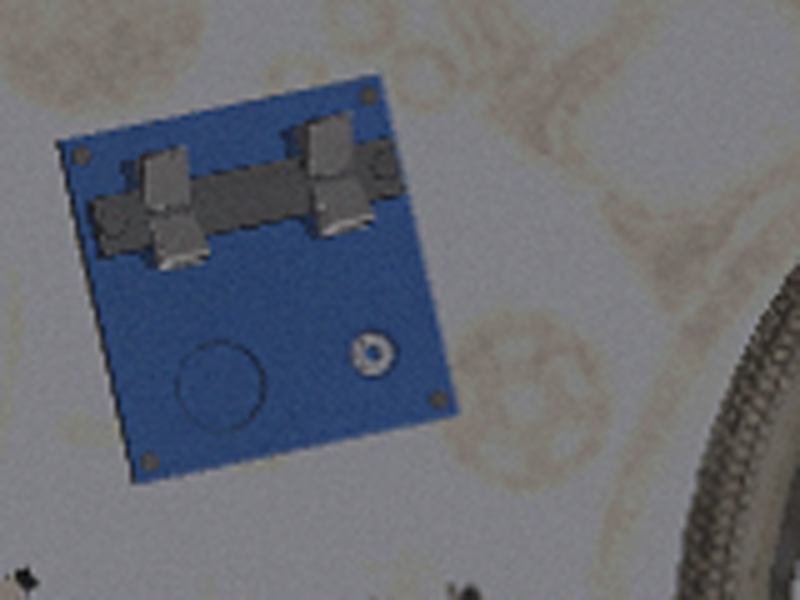

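View pics/c3.png

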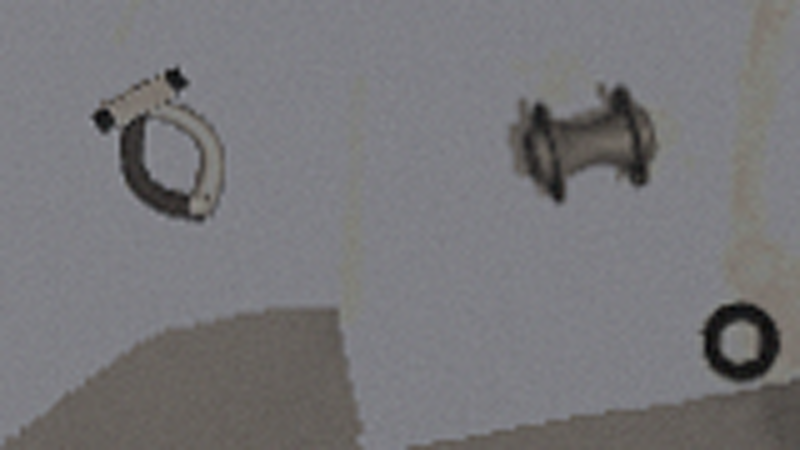

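View pics/c4.png

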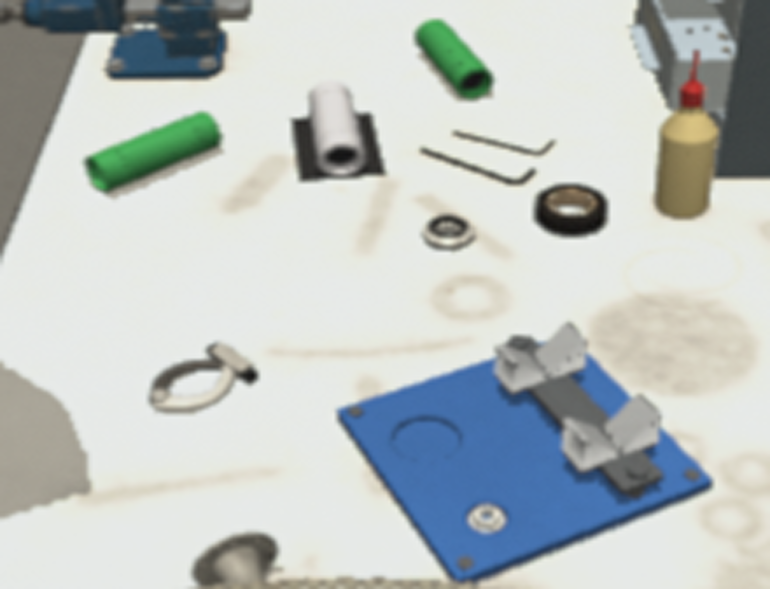

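```bash
python3 - <<'E'
from h import *
s=ctrl.get_state();R=Ro.from_quat(s['tcp_rot']).as_matrix();print(R.round(3))
c=load('top0');W=cloud(c)
# wheel heights
for f in('top0','side0'):
  P=cloud(load(f)).reshape(-1,3);m=(P[:,2]>0.04)&(P[:,2]<0.6)&(P[:,0]>0.2)&(P[:,1]<-0.2)&(P[:,1]>-0.9)&(P[:,0]<1.1)
  Q=P[m];
  for x in np.arange(0.2,1.0,0.1): print(f,round(x,1),[round(float(np.nanmax(np.append(Q[(abs(Q[:,0]-x-.05)<.05)&(abs(Q[:,1]-y)<.05),2],-1))),2) for y in np.arange(-0.85,-0.2,0.1)])
# fixture from blue & features, refine
pk=ray(c,384.2,197.4,0.012);nu=ray(c,340+372/5,120+354/5,0.014);print(pk,nu,np.linalg.norm(pk-nu))
cor=[(340+60/5,120+142/5),(340+380/5,120+75/5),(340+457/5,120+411/5),(340+134/5,120+483/5)]
C=np.array([ray(c,u,v,0.012) for u,v in cor]);print(C.round(4),C.mean(0),[np.linalg.norm(C[i]-C[i-1]) for i in range(4)])
print('cup',ray(c,291.6,165.4,.014)); 
# sleeve cloud
m=(W[...,2]>0.02);m[:172]=0;m[200:]=0;m[:,:198]=0;m[:,250:]=0
Q=W[m];print(len(Q),Q.mean(0),np.linalg.svd(Q[:,:2]-Q[:,:2].mean(0),full_matrices=False)[2][0])
E
```

```text
[[ 0.312 -0.     0.95 ]
 [-0.95   0.002  0.312]
 [-0.002 -1.     0.   ]]
top0 0.2 [-1.0, 0.1, 0.12, 0.26, 0.54, 0.6, 0.6]
top0 0.3 [-1.0, 0.1, 0.16, 0.13, 0.13, 0.16, 0.16]
top0 0.4 [-1.0, 0.09, 0.12, 0.12, 0.13, 0.16, 0.16]
top0 0.5 [-1.0, 0.08, 0.08, 0.12, 0.14, 0.15, -1.0]
top0 0.6 [-1.0, 0.09, 0.1, 0.12, 0.13, 0.13, -1.0]
top0 0.7 [-1.0, -1.0, -1.0, -1.0, -1.0, -1.0, -1.0]
top0 0.8 [-1.0, -1.0, -1.0, -1.0, -1.0, -1.0, 0.1]
top0 0.9 [-1.0, -1.0, -1.0, -1.0, -1.0, -1.0, 0.09]
side0 0.2 [-1.0, -1.0, -1.0, 0.5, 0.53, 0.57, 0.58]
side0 0.3 [-1.0, -1.0, -1.0, -1.0, -1.0, 0.16, 0.16]
side0 0.4 [-1.0, -1.0, -1.0, -1.0, 0.13, 0.15, 0.16]
side0 0.5 [-1.0, -1.0, -1.0, -1.0, 0.13, 0.15, -1.0]
side0 0.6 [-1.0, -1.0, -1.0, -1.0, 0.13, 0.13, -1.0]
side0 0.7 [-1.0, -1.0, -1.0, -1.0, -1.0, -1.0, -1.0]
side0 0.8 [-1.0, -1.0, -1.0, -1.0, -1.0, -1.0, 0.09]
side0 0.9 [-1.0, -1.0, -1.0, -1.0, -1.0, -1.0, 0.09]
[ 0.52702308 -0.09441954  0.012     ] [ 0.54152567 -0.1722129   0.014     ] 0.07915889574478696
[[ 0.655  -0.017   0.012 ]
 [ 0.6859 -0.1839  0.012 ]
 [ 0.5113 -0.2151  0.012 ]
 [ 0.4796 -0.0482  0.012 ]] [ 0.58294911 -0.11606026  0.012     ] [np.float64(0.17811393689421073), np.float64(0.16975560571562978), np.float64(0.17737377095205784), np.float64(0.16993573618291913)]
cup [0.61495333 0.13844612 0.014     ]
738 [0.56606198 0.31068555 0.03762913] [-0.14181119 -0.98989372]
```

Request:
step_arm:
  rows:
    - [[0,0,0],[0,-40,0],0]
    - [[0,0,0],[0,-80,0],0]
    - [[0,0,0],[0,-120,0],0]
    - [[0,0,0],[0,-120,0],0]
  newtons: 40

```text
time: 0.48
eef_pos: [0.2115, -0.6439, 0.363]
tcp_rot: [0.577, -0.41, 0.419, -0.569]
contact_force: [-0.3, -0.2, 2.3]
opening: 1.005
```

```bash
cat >> h.py <<'E'
def plan(target,yaw,ref=None):
    s=ctrl.get_state();R=Ro.from_quat(s['tcp_rot']).as_matrix()
    d=R.T@(np.array(target)-s['eef_pos'])*1000
    y=np.radians(yaw);G=np.array([[np.cos(y),0,-np.sin(y)],[np.sin(y),0,np.cos(y)],[0,-1,0]])
    G[:,2]=np.cross(G[:,0],G[:,1])
    rv=np.degrees(Ro.from_matrix(R.T@G).as_rotvec())
    print('pos',s['eef_pos'].round(4),'t',round(s['time'],2),'yaw',np.degrees(np.arctan2(R[1,0],R[0,0])).round(2),'q',s['qpos'].round(2),'F',s['contact_force'].round(1),'op',round(s['opening'],3))
    print('shift',d.round(1),'turn',rv.round(2))
E
python3 -c "
from h import *
plan([.5,-.35,.35],-30);plan([.615,.1,.30],10.5)"
```

```text
pos [ 0.2115 -0.6439  0.363 ] t 0.48 yaw -71.78 q [-1.4   0.22  1.42  0.    1.48 -0.15] F [-0.3 -0.2  2.3] op 1.005
shift [-189.1    8.8  365.9] turn [  0.5  -41.78   0.88]
pos [ 0.2115 -0.6439  0.363 ] t 0.48 yaw -71.78 q [-1.4   0.22  1.42  0.    1.48 -0.15] F [-0.3 -0.2  2.3] op 1.005
shift [-581.4   51.5  616. ] turn [  0.82 -82.28   0.69]
```

Request:
step_arm:
  rows:
    - [[0,-5,0],[-20,0,36],0]
    - [[0,-9,0],[-38,0,73],0]
    - [[0,-13,0],[-57,0,110],0]
    - [[0,-17,0],[-76,0,146],0]
    - [[0,-21,0],[-95,0,183],0]
    - [[0,-25,0],[-114,0,219],0]
    - [[0,-29,0],[-132,0,256],0]
    - [[0,-33,0],[-151,0,292],0]
    - [[0,-37,0],[-170,0,329],0]
    - [[0,-41,0],[-189,0,366],0]

```text
time: 1.32
eef_pos: [0.5006, -0.3455, 0.3509]
tcp_rot: [-0.682, 0.187, -0.187, 0.682]
contact_force: [0.8, 0.5, -0.1]
opening: 0.999
```

```bash
python3 -c "
from h import *
plan([.57,.13,.30],10.5)"
```

```text
pos [ 0.5006 -0.3455  0.3509] t 1.32 yaw -30.6 q [-0.77  0.07  1.6   0.    1.46 -0.24] F [ 0.8  0.5 -0.1] op 0.999
shift [-182.3   51.   444.6] turn [-1.00e-02 -4.11e+01 -1.00e-02]
```

Request:
step_arm:
  rows:
    - [[0,-5,0],[-15,0,37],0]
    - [[0,-9,0],[-30,0,74],0]
    - [[0,-13,0],[-46,0,111],0]
    - [[0,-17,0],[-61,0,148],0]
    - [[0,-21,0],[-76,0,185],0]
    - [[0,-25,0],[-91,0,222],0]
    - [[0,-29,0],[-106,0,259],0]
    - [[0,-33,0],[-121,0,296],0]
    - [[0,-37,0],[-137,0,333],0]
    - [[0,-41,0],[-152,0,370],0]

```text
time: 2.15
eef_pos: [0.558, 0.0505, 0.351]
tcp_rot: [-0.704, -0.064, 0.064, 0.704]
contact_force: [0.1, -0.0, -0.8]
opening: 1.0
```

```bash
python3 -c "
from h import *
plan([.57,.13,.30],10.5)
snap('wrist','w1')
c=load('w1');print(-c['R'].T@c['t'],c['R'][2],c['K'])"
```

```text
pos [0.558  0.0505 0.351 ] t 2.15 yaw 10.41 q [-0.09 -0.04  1.72  0.    1.46 -0.27] F [ 0.1 -0.  -0.8] op 1.0
shift [26.1 51.  76.1] turn [-0.   -0.09 -0.01]
[0.54654335 0.11594193 0.49443882] [ 0.04818598 -0.25998644 -0.96440923] [[351.21834512   0.         319.71030106]
 [  0.         351.21834512 197.41641836]
 [  0.           0.           1.        ]]
```

View pics/w1.png

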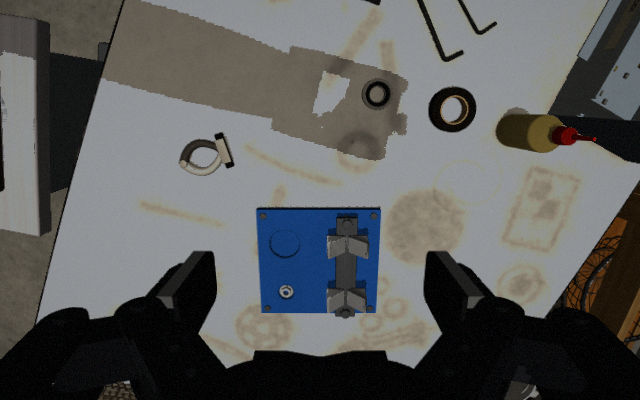

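```bash
python3 - <<'E'
from h import *
c=load('w1');p=c['p'][:,:,::-1]
def cr(x0,y0,w,h,s): return np.clip(cv2.resize(np.ascontiguousarray(p[y0:y0+h,x0:x0+w]),None,fx=s,fy=s,interpolation=cv2.INTER_CUBIC)*1.3,0,255).astype(np.uint8)
cv2.imwrite('pics/d1.png',cr(250,195,140,125,4.8 if 0 else 5));cv2.imwrite('pics/d2.png',cr(345,65,70,60,8))
E
```

```text
(no output)
```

View pics/d1.png

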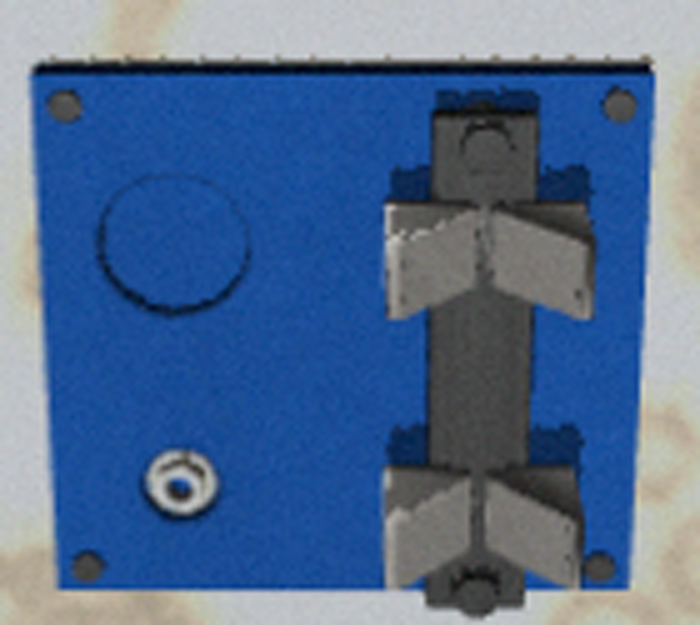

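View pics/d2.png

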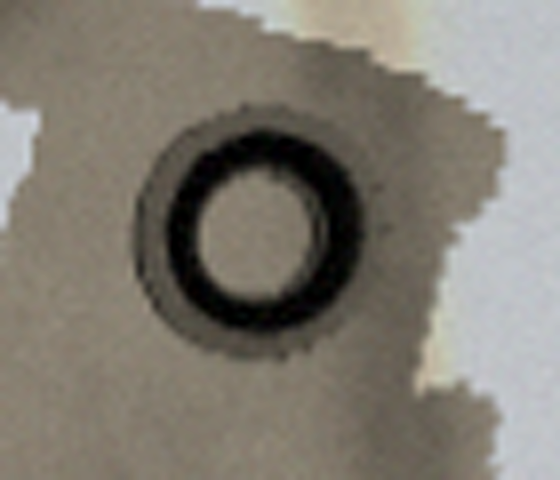

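```bash
python3 - <<'E'
from h import *
c=load('w1')
pk=ray(c,284.3,243.6,0.012);print('pk',pk)
f=lambda x,y,z:ray(c,250+(x+.5)/5-.5,195+(y+.5)/5-.5,z)
nu=f(181,483,.014);print('nut',nu,nu-pk)
C=np.array([f(33,73,.012),f(655,73,.012),f(630,588,.012),f(60,588,.012)]);print(C,C.mean(0),[np.linalg.norm(C[i]-C[i-1]) for i in range(4)])
for a,b in((0,1),(3,2),):d=C[b]-C[a];print(np.degrees(np.arctan2(d[1],d[0])))
for a,b in((0,3),(1,2),):d=C[b]-C[a];print(np.degrees(np.arctan2(d[1],d[0]))+90)
th=np.radians(10.5);X=np.array([np.cos(th),np.sin(th)]);Y=np.array([-X[1],X[0]])
print('pk from plate',C.mean(0)[:2]-.05*X+.032*Y)
print('cup',ray(c,377.6,93.3,.016),ray(c,345+260/8-.44,65+230/8-.44,.013))
W=cloud(c);print(W[244,284],W[210,300],W[150,300])
E
```

```text
pk [ 0.53191666 -0.09327332  0.012     ]
nut [ 0.54628632 -0.17004827  0.014     ] [ 0.01436967 -0.07677495  0.002     ]
[[ 0.4838742  -0.04793668  0.012     ]
 [ 0.66007074 -0.01558442  0.012     ]
 [ 0.69125221 -0.18279629  0.012     ]
 [ 0.51443673 -0.21525596  0.012     ]] [ 0.58740847 -0.11539334  0.012     ] [np.float64(0.17008765768890693), np.float64(0.1791421018215659), np.float64(0.1700943695256127), np.float64(0.17977025018562084)]
10.404449572782097
10.402495155228165
10.351528401702197
10.563120562288503
pk from plate [ 0.53241419 -0.09304096]
cup [0.61962691 0.14021667 0.016     ] [0.61938445 0.14022341 0.013     ]
[ 0.53142921 -0.09606163  0.00722791] [ 0.54614984 -0.03725105  0.01340789] [ 0.5313759   0.04562084 -0.00109624]
```

```bash
python3 -c "
from h import *
plan([.619,.14,.11],10.5)"
```

```text
pos [0.5583 0.057  0.351 ] t 2.2 yaw 10.89 q [-0.08 -0.03  1.71  0.01  1.46 -0.27] F [-1.8  2.3 -0.5] op 1.005
shift [ 74.9 241.5  68.7] turn [-0.33  0.39  0.09]
```

Request:
step_arm:
  rows:
    - [[0,0,0],[12,38,11],0.2]
    - [[0,0,0],[23,75,22],0.2]
    - [[0,0,0],[35,110,33],0.2]
    - [[0,0,0],[46,145,43],0.2]
    - [[0,0,0],[58,180,54],0.2]
    - [[0,0,0],[66,210,61],0.2]
    - [[0,0,0],[75,240,69],0.2]
    - [[0,0,0],[75,240,69],0.2]
    - [[0,0,0],[75,240,69],0.2]

```text
time: 2.95
eef_pos: [0.6182, 0.1297, 0.1087]
tcp_rot: [-0.704, -0.061, 0.065, 0.704]
contact_force: [0.8, 0.2, 0.4]
opening: 0.806
```

```bash
python3 -c "
from h import *
plan([.619,.14,.11],10.5)
snap('wrist','w2')
c=load('w2');p=c['p'][:,:,::-1]
cv2.imwrite('pics/d3.png',np.clip(p*1.3,0,255).astype(np.uint8))
plan([.619,.14,.11],10.5)
"
```

```text
pos [0.6182 0.1297 0.1087] t 2.95 yaw 10.25 q [ 0.05  0.32  1.77 -0.    1.06 -0.13] F [0.8 0.2 0.4] op 0.806
shift [ 2.6 -1.3 10. ] turn [-0.03 -0.25 -0.33]
pos [0.6199 0.1294 0.1115] t 3.0 yaw 10.22 q [ 0.05  0.32  1.77 -0.    1.06 -0.13] F [0.3 0.3 0.6] op 0.797
shift [ 1.   1.5 10.6] turn [ 0.01 -0.28 -0.04]
```

View pics/d3.png

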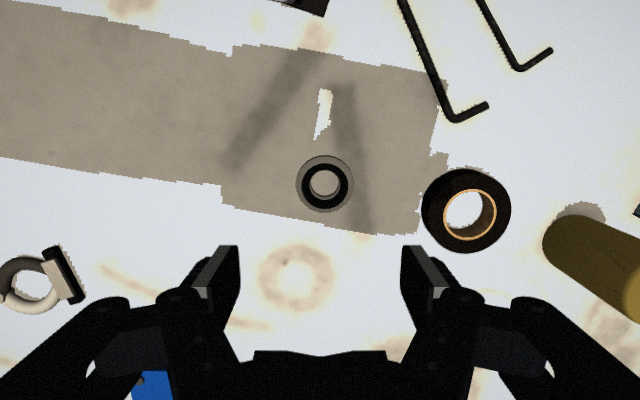

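```bash
python3 -c "
from h import *
c=load('w2');p=c['p'][:,:,::-1]
cv2.imwrite('pics/d4.png',np.clip(cv2.resize(p[145:220,285:365],None,fx=8,fy=8,interpolation=cv2.INTER_CUBIC)*1.5,0,255).astype(np.uint8))
print(ray(c,324.5,185,.016),ray(c,324,184,.013),ray(c,294,278,0))
c=load('w1');print(ray(c,377.6,93.3,.016))
"
```

```text
[0.61964148 0.14081001 0.016     ] [0.61931925 0.14076105 0.013     ] [0.6103632  0.05794615 0.        ]
[0.61962691 0.14021667 0.016     ]
```

View pics/d4.png

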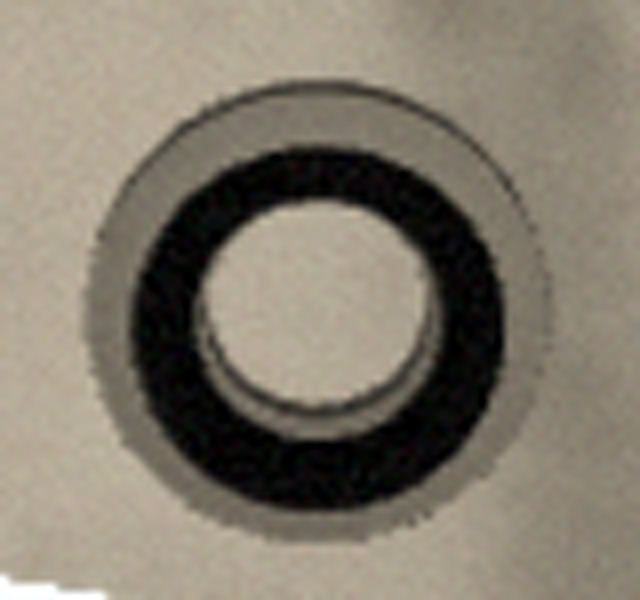

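Request:
step_arm:
  rows:
    - [[0,0,0],[1,0,11],0.2]
    - [[0,0,0],[1,35,11],0.2]
    - [[0,0,0],[1,65,11],0.2]
    - [[0,0,0],[1,90,11],0.2]
    - [[0,0,0],[1,98,11],0.2]
    - [[0,0,0],[1,105,11],0.2]
    - [[0,0,0],[1,105,11],0.2]
    - [[0,0,0],[1,105,11],0.2]

```text
time: 3.67
eef_pos: [0.6207, 0.1407, 0.0087]
tcp_rot: [0.704, 0.064, -0.062, -0.704]
contact_force: [0.1, -0.4, 0.8]
opening: 0.801
```

```bash
python3 -c "
from h import *
snap('wrist','w3')
c=load('w3');p=c['p'][:,:,::-1]
cv2.imwrite('pics/d5.png',np.clip(p*1.3,0,255).astype(np.uint8))
plan([.6195,.1402,.005],10.5)
"
```

```text
pos [0.6209 0.1408 0.009 ] t 3.72 yaw 10.2 q [ 0.06  0.46  1.79  0.    0.88 -0.11] F [-0.1  0.1  0.7] op 0.798
shift [-1.5  4.  -0.3] turn [ 0.03 -0.3   0.25]
```

View pics/d5.png

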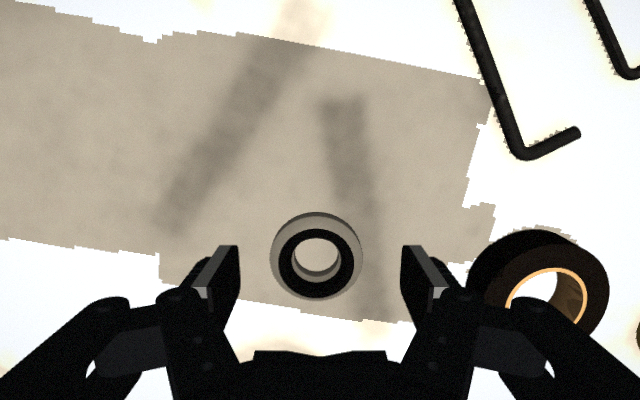

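```bash
python3 -c "
from h import *
c=load('w3');s=ctrl.get_state();R=Ro.from_quat(s['tcp_rot']).as_matrix();p=s['eef_pos']
rv=cv2.Rodrigues(c['R'])[0]
for x in(-34,34):
  for y in(0,-8):
    for z in(-11,0,11):
      q=p+R@np.array([x,y,z])/1000
      print(x,y,z,cv2.projectPoints(q[None],rv,c['t'],c['K'],c['D'])[0].ravel().round(1))
for z in (0,.008,.013,.016):print(ray(c,317,258,z),cv2.projectPoints(np.array([[.6195,.1402,z]]),rv,c['t'],c['K'],c['D'])[0].ravel().round(1))
plan([.6195,.1402,.005],10.5)
"
```

```text
-34 0 -11 [244.1 278.7]
-34 0 0 [242.6 256.5]
-34 0 11 [241.  233.4]
-34 -8 -11 [240.3 287.7]
-34 -8 0 [238.6 264.6]
-34 -8 11 [236.9 240.4]
34 0 -11 [393.9 278.8]
34 0 0 [395.4 256.5]
34 0 11 [396.9 233.4]
34 -8 -11 [397.6 287.7]
34 -8 0 [399.3 264.6]
34 -8 11 [401.  240.4]
[0.62087993 0.13583427 0.        ] [315.7 249.1]
[0.62024735 0.13953787 0.008     ] [315.6 256.4]
[0.61985199 0.14185262 0.013     ] [315.5 261.3]
[0.61961477 0.14324147 0.016     ] [315.5 264.4]
pos [0.6209 0.1408 0.009 ] t 3.72 yaw 10.2 q [ 0.06  0.46  1.79  0.    0.88 -0.11] F [-0.1  0.1  0.7] op 0.798
shift [-1.5  4.  -0.3] turn [ 0.03 -0.3   0.25]
```

Request:
step_arm:
  rows:
    - [[0,0,0],[-1,3,0],0.2]
    - [[0,0,0],[-1,5,0],0.2]
    - [[0,0,0],[-1,5,0],0.2]
    - [[0,0,0],[-1,5,0],0.35]
    - [[0,0,0],[-1,5,0],0.45]
    - [[0,0,0],[-1,5,0],0.6]
    - [[0,0,0],[-1,5,0],0.8]
    - [[0,0,0],[-1,5,0],0.8]
    - [[0,0,0],[-1,5,0],0.8]
  newtons: 40

```text
time: 4.47
eef_pos: [0.6184, 0.1404, 0.0018]
tcp_rot: [0.704, 0.063, -0.063, -0.704]
contact_force: [0.1, 0.1, 3.1]
opening: 0.451
```

```bash
python3 -c "
from h import *
snap('wrist','w4')
c=load('w4');p=c['p'][:,:,::-1]
cv2.imwrite('pics/d6.png',np.clip(cv2.resize(p[200:320,200:440],None,fx=3.3,fy=3.3)*1.6,0,255).astype(np.uint8))
plan([.6195,.1402,.005],10.5)
"
```

```text
pos [0.6184 0.1405 0.0018] t 4.52 yaw 10.21 q [ 0.06  0.47  1.8   0.    0.87 -0.11] F [0.  0.4 3.9] op 0.447
shift [ 1.  -3.2 -0.5] turn [ 0.   -0.29  0.04]
```

View pics/d6.png

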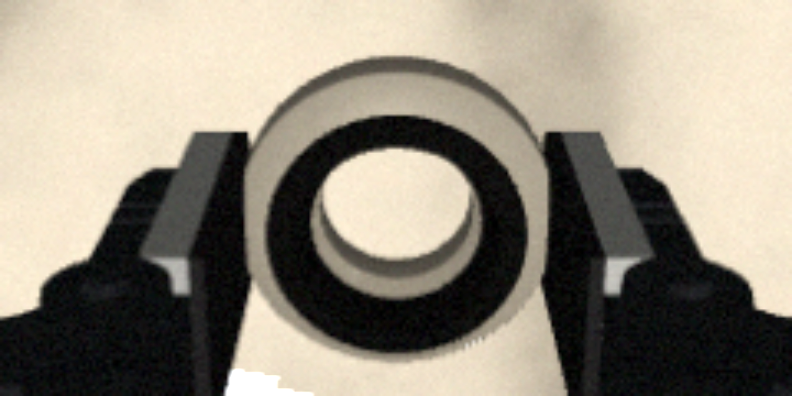

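```bash
python3 -c "
from h import *
c=load('w4');W=cloud(c)
for u in(262,266,270,377,372,367):
  print(u,[W[v,u].round(4).tolist() for v in(241,244,248,255)])
m=(W[236:262,255:272,2]);print(np.round(m[::3,::3],4))
"
```

```text
262 [[0.5935, 0.1465, 0.0093], [0.5941, 0.1471, 0.0136], [0.5945, 0.1463, 0.0156], [0.5956, 0.1465, 0.0222]]
266 [[0.5952, 0.1472, 0.0101], [0.5957, 0.1471, 0.013], [0.5963, 0.1475, 0.0175], [0.5972, 0.1475, 0.0238]]
270 [[0.5968, 0.1473, 0.0098], [0.5972, 0.1471, 0.0122], [0.5978, 0.1476, 0.0172], [0.5984, 0.1456, 0.0193]]
377 [[0.6407, 0.1549, 0.0091], [0.6401, 0.155, 0.0128], [0.6395, 0.1549, 0.0167], [0.6385, 0.1546, 0.023]]
372 [[0.6386, 0.1547, 0.0094], [0.6382, 0.1544, 0.0121], [0.6373, 0.1549, 0.0178], [0.6365, 0.1545, 0.0237]]
367 [[0.6365, 0.1544, 0.0095], [0.636, 0.1543, 0.0129], [0.6363, 0.1529, 0.0136], [0.6368, 0.1501, 0.0142]]
[[ 0.001   0.0008  0.001  -0.      0.0005  0.0015]
 [ 0.0011  0.0008  0.0014  0.0005  0.0017  0.    ]
 [-0.      0.0114  0.0104  0.0092  0.0104  0.0099]
 [ 0.0011  0.0134  0.0142  0.0142  0.0138  0.0138]
 [ 0.0184  0.0166  0.0168  0.0178  0.0166  0.0172]
 [ 0.0204  0.0192  0.0193  0.0194  0.0204  0.019 ]
 [ 0.0216  0.0234  0.0228  0.0225  0.0221  0.02  ]
 [ 0.0244  0.0249  0.0259  0.0258  0.0247  0.0202]
 [ 0.0282  0.0273  0.0284  0.0278  0.027   0.0203]]
```

Request:
step_arm:
  rows:
    - [[0,0,0],[0,-5,0],0.8]
    - [[0,0,0],[0,-20,0],0.8]
    - [[0,0,0],[0,-55,0],0.8]
    - [[0,0,0],[0,-95,0],0.8]
    - [[0,0,0],[0,-135,0],0.8]
    - [[0,0,0],[0,-150,0],0.8]
    - [[0,0,0],[0,-150,0],0.8]

```text
time: 5.1
eef_pos: [0.6217, 0.1407, 0.1593]
tcp_rot: [0.704, 0.067, -0.058, -0.704]
contact_force: [0.9, -0.0, 0.8]
opening: 0.448
```

```bash
python3 -c "
from h import *
c=load('w4');print('cup',ray(c,320.2,271.1,.016))
plan([.5322,-.0932,.15],10.4)
"
```

```text
cup [0.61918336 0.14061688 0.016     ]
pos [0.6217 0.1407 0.1593] t 5.1 yaw 10.22 q [ 0.06  0.26  1.74  0.    1.12 -0.11] F [ 0.9 -0.   0.8] op 0.448
shift [-129.6    7.9 -214.4] turn [ 0.08 -0.18  0.72]
```

Request:
step_arm:
  rows:
    - [[0,0,0],[-33,0,-35],0.8]
    - [[0,0,0],[-65,0,-70],0.8]
    - [[0,0,0],[-98,0,-105],0.8]
    - [[0,0,0],[-127,0,-135],0.8]
    - [[0,0,0],[-127,0,-135],0.8]
    - [[0,0,0],[-127,0,-135],0.8]

```text
time: 5.6
eef_pos: [0.5138, -0.0173, 0.1497]
tcp_rot: [-0.704, -0.06, 0.063, 0.705]
contact_force: [0.3, -0.0, -0.2]
opening: 0.449
```

```bash
python3 -c "
from h import *
snap('wrist','w5')
c=load('w5');p=c['p'][:,:,::-1]
cv2.imwrite('pics/d7.png',np.clip(p*1.4,0,255).astype(np.uint8))
plan([.5322,-.0932,.15],10.4)
"
```

```text
pos [ 0.5151 -0.0161  0.1501] t 5.65 yaw 10.02 q [-0.23  0.02  2.03  0.    1.09 -0.4 ] F [-0.   0.5  0.5] op 0.45
shift [  3.4   0.  -78.9] turn [-0.06 -0.38 -0.12]
```

View pics/d7.png

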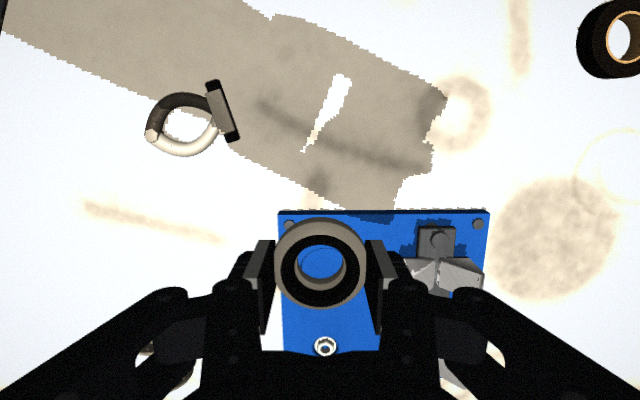

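```bash
python3 -c "
from h import *
c=load('w5');p=c['p'][:,:,::-1]
cv2.imwrite('pics/d8.png',np.clip(cv2.resize(p[195:300,265:505],None,fx=3.3,fy=3.3)*1.6,0,255).astype(np.uint8))
print(ray(c,277,214,.012),ray(c,490,213,.012),ray(c,325,347,.014))
"
```

```text
[ 0.48280349 -0.04814258  0.012     ] [ 0.66057395 -0.01589755  0.012     ] [ 0.54589764 -0.17025045  0.014     ]
```

View pics/d8.png

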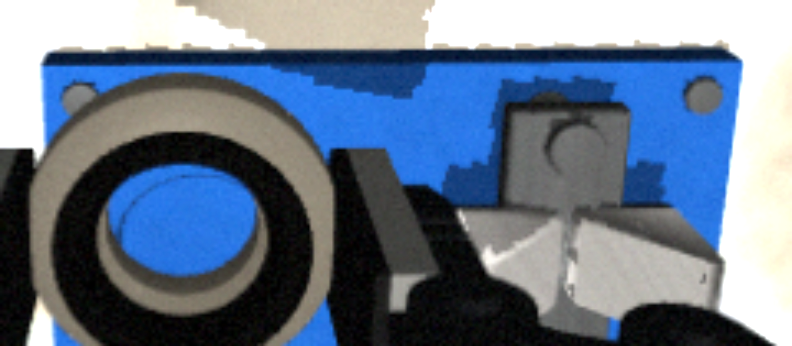

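Request:
step_arm:
  rows:
    - [[0,-0.4,0],[3,0,-35],0.8]
    - [[0,-0.4,0],[3,20,-65],0.8]
    - [[0,-0.4,0],[3,55,-79],0.8]
    - [[0,-0.4,0],[3,90,-79],0.8]
    - [[0,-0.4,0],[3,115,-79],0.8]
    - [[0,-0.4,0],[3,120,-79],0.8]
    - [[0,-0.4,0],[3,120,-79],0.8]
    - [[0,-0.4,0],[3,120,-79],0.8]

```text
time: 6.32
eef_pos: [0.5348, -0.0917, 0.0319]
tcp_rot: [0.704, 0.066, -0.066, -0.704]
contact_force: [0.3, -0.1, -0.7]
opening: 0.449
```

```bash
python3 -c "
from h import *
snap('wrist','w6')
c=load('w6');p=c['p'][:,:,::-1]
cv2.imwrite('pics/d9.png',np.clip(p*1.4,0,255).astype(np.uint8))
plan([.5318,-.0932,.012],10.4)
"
```

```text
pos [ 0.5356 -0.092   0.033 ] t 6.37 yaw 10.67 q [-0.36  0.25  2.02  0.    0.86 -0.54] F [0.6 0.2 1.2] op 0.446
shift [-4.  21.  -0.4] turn [0.09 0.27 0.15]
```

View pics/d9.png

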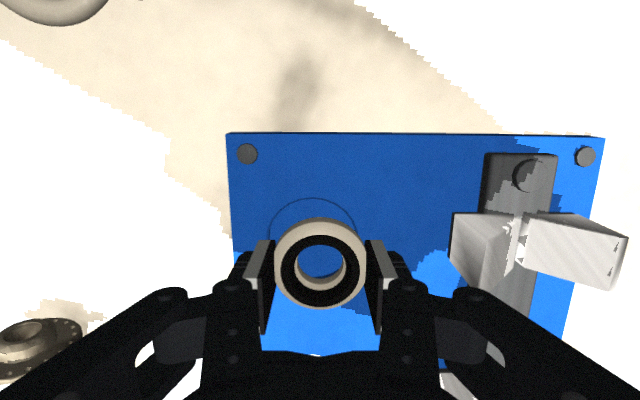

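```bash
python3 -c "
from h import *
c=load('w6');p=c['p'][:,:,::-1]
cv2.imwrite('pics/d10.png',np.clip(cv2.resize(p[185:325,240:390],None,fx=5,fy=4)*1.4,0,255).astype(np.uint8))
rv=cv2.Rodrigues(c['R'])[0]
for a in range(0,360,30):
  q=np.array([.532+.022*np.cos(np.radians(a)),-.0932+.022*np.sin(np.radians(a)),.012]);x=cv2.projectPoints(q[None],rv,c['t'],c['K'],c['D'])[0].ravel();print(a,x.round(1),((x[0]-240)*5).round(),((x[1]-185)*4).round())
print(-c['R'].T@c['t'])
E=ray(c,268,225,.012);print(E)
plan([.5318,-.0932,.012],10.4)
"
```

```text
0 [355.4 248.7] 577.0 255.0
30 [354.3 227.5] 572.0 170.0
60 [341.7 209.3] 508.0 97.0
90 [320.6 199.5] 403.0 58.0
120 [297.1 201.3] 286.0 65.0
150 [278.1 213.9] 191.0 116.0
180 [268.9 233.5] 144.0 194.0
210 [271.5 254.5] 157.0 278.0
240 [284.7 271.4] 223.0 346.0
270 [304.8 280. ] 324.0 380.0
300 [326.8 278.5] 434.0 374.0
330 [345.2 267.2] 526.0 329.0
[ 0.52287927 -0.02620988  0.17535316]
[ 0.50890523 -0.08882402  0.012     ]
pos [ 0.5356 -0.092   0.033 ] t 6.37 yaw 10.67 q [-0.36  0.25  2.02  0.    0.86 -0.54] F [0.6 0.2 1.2] op 0.446
shift [-4.  21.  -0.4] turn [0.09 0.27 0.15]
```

View pics/d10.png

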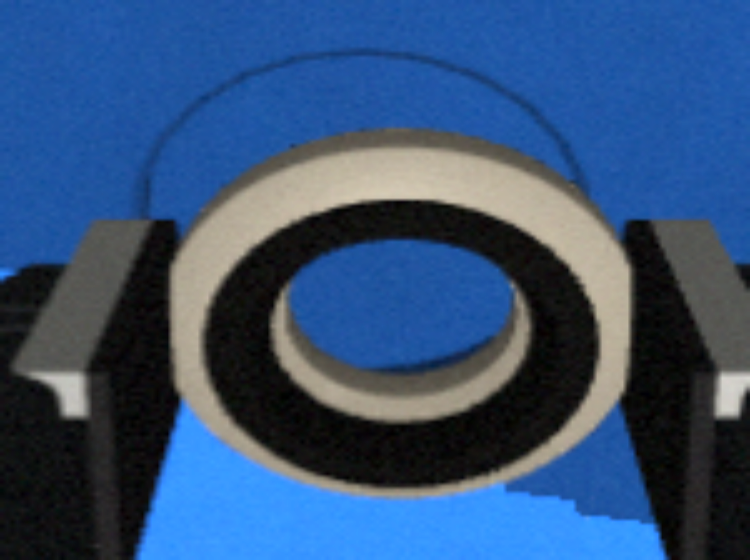

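Request:
step_arm:
  rows:
    - [[0,0,0],[-2,0,0],0.8]
    - [[0,0,0],[-3.5,0,0],0.8]
    - [[0,0,0],[-3.5,2,0],0.8]
    - [[0,0,0],[-3.5,5,0],0.8]
    - [[0,0,0],[-3.5,8,0],0.8]
    - [[0,0,0],[-3.5,8,0],0.8]
    - [[0,0,0],[-3.5,8,0],0.8]
    - [[0,0,0],[-3.5,8,0],0.8]

```text
time: 7.03
eef_pos: [0.5304, -0.0928, 0.0232]
tcp_rot: [-0.704, -0.065, 0.065, 0.704]
contact_force: [0.0, 0.5, -1.3]
opening: 0.452
```

```bash
python3 -c "
from h import *
plan([.5320,-.0928,.012],10.4)
snap('wrist','w7')
c=load('w7');p=c['p'][:,:,::-1]
cv2.imwrite('pics/d11.png',np.clip(cv2.resize(p[185:325,240:390],None,fx=5,fy=4)*1.4,0,255).astype(np.uint8))
plan([.5320,-.0928,.012],10.4)
print('cup',ray(c,320.4,270.75,ctrl.get_state()['eef_pos'][2]-.0018+.016))
"
```

```text
pos [ 0.5304 -0.0928  0.0232] t 7.03 yaw 10.6 q [-0.36  0.26  2.04 -0.    0.84 -0.55] F [ 0.   0.5 -1.3] op 0.452
shift [ 1.5 11.2 -0.2] turn [-0.01  0.2  -0.01]
pos [ 0.5305 -0.0929  0.0233] t 7.08 yaw 10.61 q [-0.36  0.26  2.04  0.    0.84 -0.55] F [ 0.7 -0.3 -0.8] op 0.452
shift [ 1.5 11.3 -0.2] turn [-0.    0.21  0.  ]
cup [ 0.53119396 -0.09241104  0.03748927]
```

View pics/d11.png

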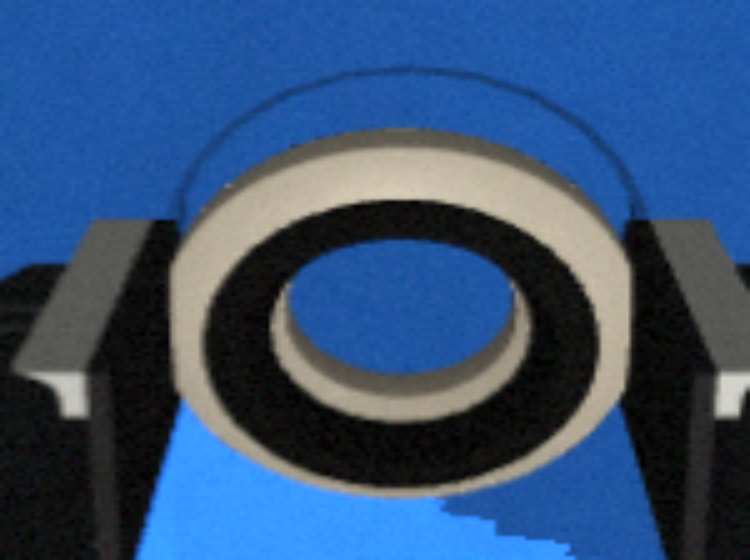

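```bash
python3 -c "
from h import *
c=load('w7')
rv=cv2.Rodrigues(c['R'])[0]
a=np.radians(np.arange(0,360,3))
def pj(cx,cy,r,z):
  q=np.stack([cx+r*np.cos(a),cy+r*np.sin(a),0*a+z],1);x=cv2.projectPoints(q,rv,c['t'],c['K'],c['D'])[0].reshape(-1,2);X=(x+.5-[240,185])*[5,4];return X.min(0).round(),X.max(0).round()
print(pj(.532,-.0928,.022,.012),pj(.5315,-.0925,.022,.012),pj(.531,-.0924,.02,.0232-.0018+.013))
"
```

```text
(array([180.,  72.]), array([643., 414.])) (array([175.,  68.]), array([638., 412.])) (array([160., 148.]), array([644., 499.]))
```

Request:
step_arm:
  rows:
    - [[0,0,0],[0.6,3,0],0.8]
    - [[0,0,0],[0.6,6,0],0.8]
    - [[0,0,0],[0.6,9,0],0.8]
    - [[0,0,0],[0.6,11,0],0.8]
    - [[0,0,0],[0.6,13,0],0.8]
    - [[0,0,0],[0.6,13.5,0],0.8]
    - [[0,0,0],[0.6,13.5,0],0.8]

```text
time: 7.67
eef_pos: [0.5309, -0.0927, 0.0108]
tcp_rot: [-0.704, -0.065, 0.066, 0.704]
contact_force: [-4.9, 0.6, 7.3]
opening: 0.451
```

```bash
python3 -c "
from h import *
snap('wrist','w8')
c=load('w8');p=c['p'][:,:,::-1]
cv2.imwrite('pics/d12.png',np.clip(cv2.resize(p[185:325,240:390],None,fx=5,fy=4)*1.4,0,255).astype(np.uint8))
plan([.5320,-.0928,.012],10.4)
"
```

```text
pos [ 0.5309 -0.0926  0.0108] t 7.72 yaw 10.63 q [-0.36  0.29  2.03 -0.    0.82 -0.55] F [-3.9  1.5  7.7] op 0.455
shift [ 1.  -1.2 -0.4] turn [-0.04  0.23 -0.09]
```

View pics/d12.png

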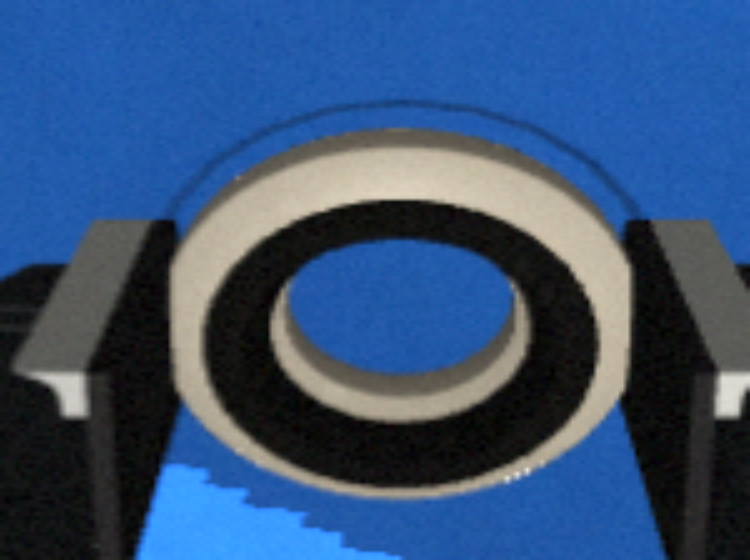

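Request:
step_arm:
  rows:
    - [[0,0,0],[-0.5,0,0],0.8]
    - [[0,0,0],[-1,0,0],0.8]
    - [[0,0,0],[-1,0,0],0.8]
    - [[0,0,0],[-1,0,0],0.8]

```text
time: 8.05
eef_pos: [0.5309, -0.0927, 0.0108]
tcp_rot: [-0.704, -0.066, 0.065, 0.704]
contact_force: [-0.7, 3.2, 5.0]
opening: 0.451
```

Request:
step_arm:
  rows:
    - [[0,0,0],[0,1,0],0.8]
    - [[0,0,0],[0,1.5,0],0.8]
    - [[0,0,0],[0,1.5,0],0.8]
    - [[0,0,0],[0,1.5,0],0.8]

```text
time: 8.38
eef_pos: [0.5309, -0.0927, 0.0108]
tcp_rot: [-0.704, -0.065, 0.065, 0.704]
contact_force: [-4.8, 2.9, 14.8]
opening: 0.451
```

```bash
python3 -c "
from h import *
for f in('w3','w8'):
  W=cloud(load(f))
  print(f,[ (np.nanmedian(W[v-1:v+2,u-1:u+2,2])).round(4) for u,v in ((320,301),(287,270),(353,270),(320,242),(320,247),(320,265),(285,215),(350,200))])
W=cloud(load('w8'));print(np.round(W[220:310:4,[290,305,320,335,350],2],4))
"
```

```text
w3 [np.float64(0.0008), np.float64(0.0157), np.float64(0.0132), np.float64(0.0007), np.float64(0.0005), np.float64(0.0007), np.float64(0.001), np.float64(0.0009)]
w8 [np.float64(0.0255), np.float64(0.0254), np.float64(0.0263), np.float64(0.0261), np.float64(0.0078), np.float64(0.008), np.float64(0.0126), np.float64(0.0127)]
[[0.011  0.0172 0.017  0.0146 0.0115]
 [0.0073 0.0199 0.0207 0.0209 0.0083]
 [0.0171 0.0211 0.0205 0.0209 0.0155]
 [0.0202 0.0217 0.022  0.021  0.0191]
 [0.0211 0.0212 0.0242 0.0217 0.0216]
 [0.0214 0.0251 0.0242 0.0249 0.0209]
 [0.0226 0.0254 0.0259 0.0248 0.0214]
 [0.0247 0.0083 0.0078 0.026  0.0244]
 [0.025  0.0066 0.0084 0.0087 0.0259]
 [0.0255 0.0083 0.0086 0.0075 0.026 ]
 [0.0253 0.0077 0.0079 0.0075 0.0268]
 [0.0246 0.0079 0.0072 0.0081 0.0252]
 [0.0245 0.0084 0.0082 0.0079 0.0251]
 [0.0226 0.0082 0.0079 0.0079 0.0255]
 [0.0241 0.0132 0.0075 0.0139 0.0251]
 [0.0253 0.0155 0.0125 0.0158 0.0264]
 [0.0245 0.0171 0.0151 0.0163 0.027 ]
 [0.0252 0.0198 0.0171 0.0218 0.0259]
 [0.0265 0.0217 0.0207 0.0225 0.0249]
 [0.0207 0.025  0.0226 0.0243 0.021 ]
 [0.0127 0.0261 0.0256 0.0254 0.0138]
 [0.0125 0.0209 0.0252 0.0207 0.0121]
 [0.0125 0.013  0.0206 0.0117 0.0131]]
```

Request:
step_arm:
  rows:
    - [[0,0,0],[-0.7,-1,0.3],0.8]
    - [[0,0,0],[-1.4,-1,0.7],0.8]
    - [[0,0,0],[-1.4,0,0.7],0.8]
    - [[0,0,0],[-1.4,0,0.7],0.8]
    - [[0,0,0],[-1.4,0,0.7],0.8]

```text
time: 8.8
eef_pos: [0.5307, -0.0928, 0.0108]
tcp_rot: [0.704, 0.066, -0.064, -0.704]
contact_force: [-0.3, 3.6, 11.8]
opening: 0.451
```

```bash
python3 -c "
from h import *
snap('wrist','w9')
for f in('w4','w8','w9'):
  c=load(f);W=cloud(c);p=c['p'].astype(int).sum(2)
  Z=W[225:310,272:368,2];P=p[225:310,272:368]
  m=(P<90)
  # seal mask: dark, ellipse annulus
  v,u=np.mgrid[225:310,272:368];r=np.hypot((u-320.3)/39,(v-271)/36)
  s=(r>.75)&(r<.9);print(f,'seal',np.nanmedian(Z[s]).round(5),[np.nanmedian(Z[s&q]).round(5) for q in(u<300,u>340,v<255,v>287)],ctrl.get_state()['eef_pos'])
"
```

```text
w4 seal 0.01649 [np.float64(0.01634), np.float64(0.0166), np.float64(0.01667), np.float64(0.01635)] [ 0.53065152 -0.09283757  0.0107916 ]
w8 seal 0.02543 [np.float64(0.0252), np.float64(0.02557), np.float64(0.02553), np.float64(0.0254)] [ 0.53065152 -0.09283757  0.0107916 ]
w9 seal 0.02541 [np.float64(0.02517), np.float64(0.0256), np.float64(0.0255), np.float64(0.02532)] [ 0.53065152 -0.09283757  0.0107916 ]
```

Request:
step_arm:
  rows:
    - [[0,0,0],[0,-1,0],0.8]
    - [[0,0,0],[0,-2,0],0.8]
    - [[0,0,0],[0,-3,0],0.8]
    - [[0,0,0],[0,-3,0],0.8]
    - [[0,0,0],[0,-3,0],0.8]

```text
time: 9.27
eef_pos: [0.5284, -0.0925, 0.0109]
tcp_rot: [-0.704, -0.065, 0.065, 0.704]
contact_force: [0.9, -1.0, 0.1]
opening: 0.448
```

Request:
step_arm:
  rows:
    - [[0,0,0],[0,1,0],0.8]
    - [[0,0,0],[0,2,0],0.8]
    - [[0,0,0],[0,3,0],0.8]
    - [[0,0,0],[0,3,0],0.8]

```text
time: 9.6
eef_pos: [0.5285, -0.0925, 0.0107]
tcp_rot: [-0.704, -0.064, 0.067, 0.704]
contact_force: [-7.8, 2.0, 18.0]
opening: 0.455
```

Request:
step_arm:
  rows:
    - [[0,0,0],[0.8,-1.5,0],0.8]
    - [[0,0,0],[0.8,-2.5,0],0.8]
    - [[0,0,0],[0.8,-2.5,0],0.7]
    - [[0,0,0],[0.8,-2.5,0],0.53]
    - [[0,0,0],[0.8,-2.5,0],0.5]
    - [[0,0,0],[0.8,-2.5,0],0.45]
    - [[0,0,0],[0.8,-2.5,0],0.4]
    - [[0,0,0],[0.8,-2.5,0],0.35]
    - [[0,0,0],[0.8,-2.5,0],0.35]

```text
time: 10.35
eef_pos: [0.5292, -0.0923, 0.0106]
tcp_rot: [-0.704, -0.065, 0.065, 0.704]
contact_force: [-0.1, -0.1, -0.5]
opening: 0.648
```

```bash
python3 -c "
from h import *
snap('wrist','w10')
c=load('w10');p=c['p'][:,:,::-1]
cv2.imwrite('pics/d13.png',np.clip(cv2.resize(p[185:325,240:400],None,fx=5,fy=4)*1.4,0,255).astype(np.uint8))
W=cloud(c);v,u=np.mgrid[225:310,272:368];r=np.hypot((u-320.3)/39,(v-271)/36);s=(r>.75)&(r<.9);Z=W[225:310,272:368,2]
print('seal',np.nanmedian(Z[s]).round(5),[np.nanmedian(Z[s&q]).round(5) for q in(u<300,u>340,v<255,v>287)])
plan([.53,-.0928,.012],10.4)
"
```

```text
seal 0.0235 [np.float64(0.02345), np.float64(0.02359), np.float64(0.02354), np.float64(0.02349)]
pos [ 0.5293 -0.0923  0.0107] t 10.4 yaw 10.61 q [-0.36  0.28  2.04  0.    0.82 -0.55] F [-0.3  0.6 -0.2] op 0.649
shift [ 0.6 -1.3 -0.6] turn [-0.01  0.21 -0.01]
```

View pics/d13.png

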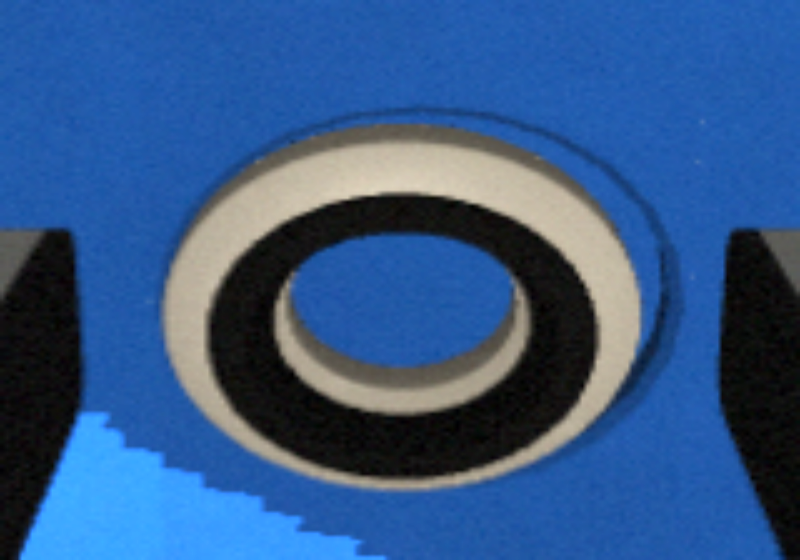

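Request:
step_arm:
  rows:
    - [[0,0,0],[0,-10,0],0.35]
    - [[0,0,0],[0,-40,0],0.35]
    - [[0,0,0],[0,-80,0],0.2]
    - [[0,0,0],[0,-120,0],0.2]
    - [[0,0,0],[0,-160,0],0.1]
    - [[0,0,0],[0,-200,0],0]
    - [[0,0,0],[0,-200,0],0]
    - [[0,0,0],[0,-200,0],0]

```text
time: 11.07
eef_pos: [0.5313, -0.093, 0.2156]
tcp_rot: [0.705, 0.068, -0.063, -0.703]
contact_force: [-1.2, 0.1, 0.1]
opening: 1.0
```

```bash
python3 -c "
from h import *
plan([.565,.28,.21],-8.2)
snap('wrist','w11')
c=load('w11');p=c['p'][:,:,::-1]
cv2.imwrite('pics/d14.png',np.clip(cv2.resize(p[150:350,200:460],None,fx=3,fy=3)*1.4,0,255).astype(np.uint8))
plan([.565,.28,.21],-8.2)
"
```

```text
pos [ 0.5313 -0.093   0.2156] t 11.07 yaw 10.62 q [-0.36 -0.    1.93 -0.    1.21 -0.55] F [-1.2  0.1  0.1] op 1.0
shift [101.8   4.8 360.4] turn [ 0.19 18.82  0.47]
pos [ 0.5298 -0.0925  0.2126] t 11.12 yaw 10.61 q [-0.36 -0.    1.93 -0.    1.21 -0.55] F [ 0.2  0.2 -0. ] op 1.003
shift [103.2   2.3 359.6] turn [ 0.07 18.81  0.17]
```

View pics/d14.png

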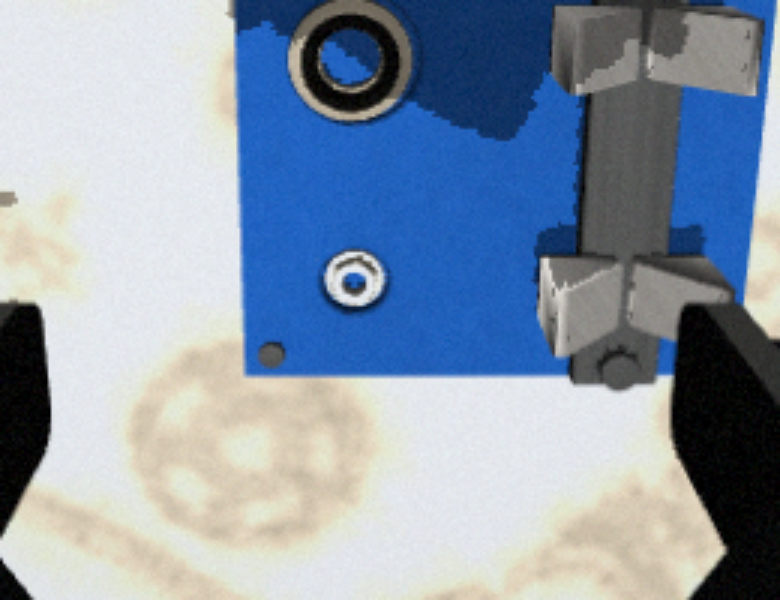

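Request:
step_arm:
  rows:
    - [[0,2,0],[10,0,36],0]
    - [[0,4,0],[21,0,72],0]
    - [[0,6,0],[31,0,108],0]
    - [[0,8,0],[41,0,144],0]
    - [[0,10,0],[52,0,180],0]
    - [[0,12,0],[62,0,216],0]
    - [[0,14,0],[72,0,252],0]
    - [[0,16,0],[82,0,288],0]
    - [[0,18,0],[93,0,324],0]
    - [[0,18.8,0],[103,0,360],0]

```text
time: 11.95
eef_pos: [0.5629, 0.282, 0.2081]
tcp_rot: [0.706, -0.052, 0.049, -0.705]
contact_force: [0.8, -0.7, 0.6]
opening: 1.001
```

Request:
step_arm:
  rows:
    - [[0,0,0],[0,0,0],0]
    - [[0,0,0],[0,0,0],0]
    - [[0,0,0],[0,0,0],0]

```text
time: 12.2
eef_pos: [0.5633, 0.28, 0.2086]
tcp_rot: [0.706, -0.052, 0.049, -0.705]
contact_force: [0.0, 0.0, -0.6]
opening: 1.002
```

```bash
python3 -c "
from h import *
plan([.565,.28,.21],-8.2)
snap('wrist','w12')
c=load('w12');p=c['p'][:,:,::-1]
cv2.imwrite('pics/d15.png',np.clip(p*1.4,0,255).astype(np.uint8))
"
```

```text
pos [0.5633 0.28   0.2086] t 12.2 yaw -8.15 q [ 0.3   0.21  1.71 -0.    1.22  0.44] F [ 0.   0.  -0.6] op 1.002
shift [ 1.7 -1.4  0.2] turn [ 0.13  0.05 -0.2 ]
```

View pics/d15.png

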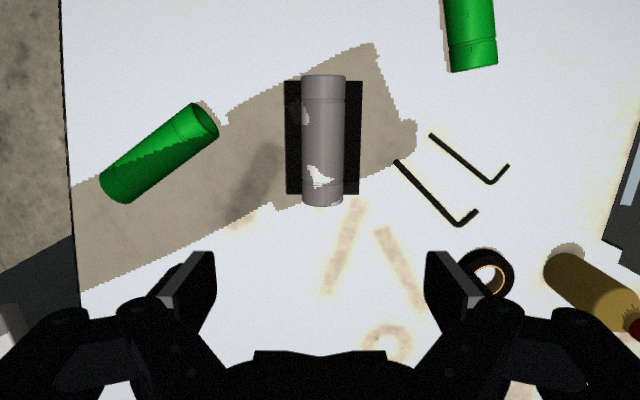

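```bash
python3 -c "
from h import *
c=load('w12');p=c['p'][:,:,::-1]
cv2.imwrite('pics/d16.png',np.clip(cv2.resize(p[60:220,270:380],None,fx=5,fy=3.7)*1.4,0,255).astype(np.uint8))
W=cloud(c);m=np.zeros(W.shape[:2],bool);m[65:215,285:365]=1;m&=(W[...,2]>.02)
Q=W[m];print(len(Q),Q[:,2].max())
from scipy.optimize import least_squares
def f(a):
  d=np.array([np.sin(a[1]),np.cos(a[1])]);n=np.array([d[1],-d[0]])
  s=(Q[:,:2]-[.565,.31])@n-a[0];return np.hypot(s,Q[:,2]-a[2])-.02
r=least_squares(f,[0,.14,.023],loss='soft_l1',f_scale=.001);a=r.x;print(a,np.degrees(a[1]),np.abs(r.fun).mean())
d=np.array([np.sin(a[1]),np.cos(a[1])]);n=np.array([d[1],-d[0]])
t=(Q[:,:2]-[.565,.31])@d;print(np.percentile(t,[0.2,1,50,99,99.8]))
t0=(np.percentile(t,.5)+np.percentile(t,99.5))/2;print('centre',np.array([.565,.31])+n*a[0]+d*t0)
# mat
b=(p.sum(2)<60)&(np.abs(W[...,2]-.003)<.006);b[:70]=0;b[205:]=0;b[:,:275]=0;b[:,370:]=0;B=W[b];t=(B[:,:2]-[.565,.31])@d;s=(B[:,:2]-[.565,.31])@n;print(np.percentile(t,[1,99]),np.percentile(s,[1,99]),np.array([.565,.31])+n*np.percentile(s,[1,99]).mean()+d*np.percentile(t,[1,99]).mean())
"
```

```text
5601 0.046888968511685544
[0.00500516 0.14726688 0.02352169] 8.43777043861111 0.00048467983111312956
[-0.05670524 -0.05530825  0.00472381  0.05739751  0.05829768]
centre [0.57009281 0.31022168]
[-0.05333639  0.05457702] [-0.03101213  0.04179709] [0.57042513 0.30982233]
```

View pics/d16.png

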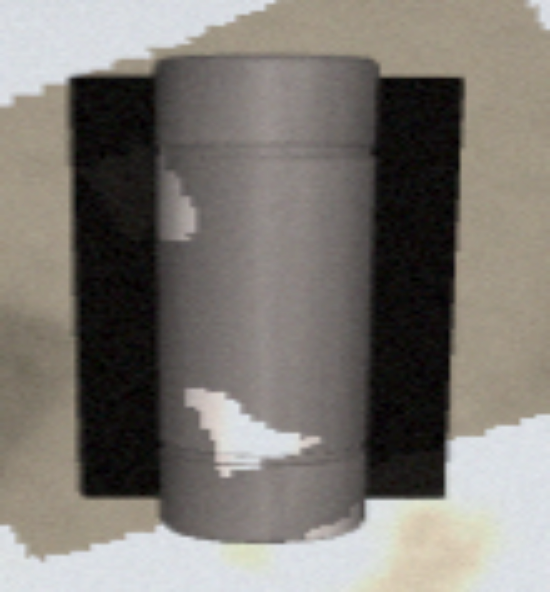

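Request:
step_arm:
  rows:
    - [[0,0.3,0],[1,30,15],0]
    - [[0,0.3,0],[2.3,65,31],0]
    - [[0,0.3,0],[2.3,100,31],0]
    - [[0,0.3,0],[2.3,130,31],0]
    - [[0,0.3,0],[2.3,145,31],0]
    - [[0,0.3,0],[2.3,145,31],0]
    - [[0,0.3,0],[2.3,145,31],0]

```text
time: 12.83
eef_pos: [0.5711, 0.3097, 0.0657]
tcp_rot: [0.705, -0.053, 0.052, -0.705]
contact_force: [0.9, 0.1, 0.2]
opening: 1.002
```

```bash
python3 -c "
from h import *
snap('wrist','w13')
c=load('w13');p=c['p'][:,:,::-1]
cv2.imwrite('pics/d17.png',np.clip(p*1.4,0,255).astype(np.uint8))
plan([.570,.3102,.004],-8.44)
"
```

```text
pos [0.5724 0.3104 0.0676] t 12.88 yaw -8.56 q [ 0.34  0.41  1.74 -0.    0.99  0.49] F [ 0.2 -0.1  0.4] op 1.004
shift [-2.5 63.6 -0.6] turn [-0.07 -0.12  0.12]
```

View pics/d17.png

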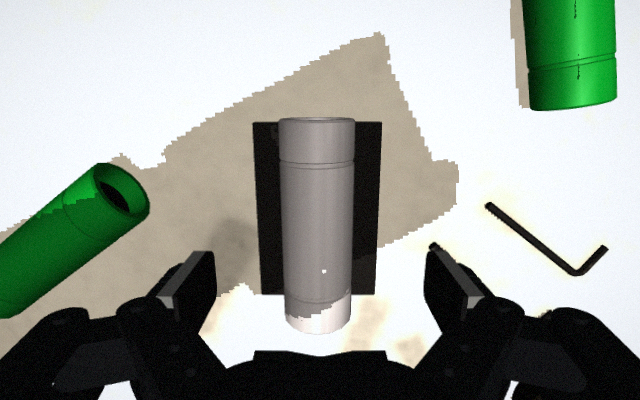

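```bash
python3 -c "
from h import *
c=load('w13');W=cloud(c)
s=ctrl.get_state();R=Ro.from_quat(s['tcp_rot']).as_matrix();p=s['eef_pos']
g=(c['p'][...,1].astype(int)>c['p'][...,0]+25)&(c['p'][...,1].astype(int)>c['p'][...,2]+25)&(np.arange(640)[None]<200)
L=(W[g]-p)@R*1000
print(len(L));m=np.abs(L[:,2])<60
for z in range(-60,60,15):
  k=(L[:,2]>z)&(L[:,2]<=z+15)
  if k.sum()>5: print(z,np.nanpercentile(L[k,0],99))
"
```

```text
10376
-60 -173.66158924041108
-45 -152.43434265247214
-30 -130.3377055588208
-15 -110.2008101518932
0 -102.2134856268137
15 -110.20187398186849
30 -119.26360857903491
```

Clear (nearest green part 100 mm, fingers reach 57 mm). Descend and grip.

Request:
step_arm:
  rows:
    - [[0,0,0],[-2,25,0],0]
    - [[0,0,0],[-2,45,0],0]
    - [[0,0,0],[-2,55,0],0]
    - [[0,0,0],[-2,63,0],0]
    - [[0,0,0],[-2,63,0],0]
    - [[0,0,0],[-2,63,0],0.2]
    - [[0,0,0],[-2,63,0],0.35]
    - [[0,0,0],[-2,63,0],0.45]
    - [[0,0,0],[-2,63,0],0.5]
  newtons: 60

```text
time: 13.63
eef_pos: [0.5698, 0.3114, 0.004]
tcp_rot: [-0.705, 0.052, -0.053, 0.705]
contact_force: [1.1, 0.5, 0.1]
opening: 0.499
```

Request:
step_arm:
  rows:
    - [[0,0,0],[0,0,0],0.6]
    - [[0,0,0],[0,0,0],0.8]
    - [[0,0,0],[0,0,0],0.8]
    - [[0,0,0],[0,0,0],0.8]
  newtons: 60

```text
time: 13.97
eef_pos: [0.57, 0.3115, 0.0042]
tcp_rot: [-0.705, 0.052, -0.053, 0.705]
contact_force: [0.1, 0.9, 5.4]
opening: 0.454
```

```bash
python3 -c "
from h import *
snap('wrist','w14')
c=load('w14');p=c['p'][:,:,::-1]
cv2.imwrite('pics/d18.png',np.clip(p*1.4,0,255).astype(np.uint8))
plan([.570,.3102,.004],-8.44)
"
```

```text
pos [0.57   0.3115 0.0042] t 14.02 yaw -8.49 q [0.34 0.49 1.76 0.   0.89 0.49] F [0.2 0.2 5. ] op 0.452
shift [ 0.2  0.2 -1.3] turn [-0.06 -0.05  0.1 ]
```

View pics/d18.png

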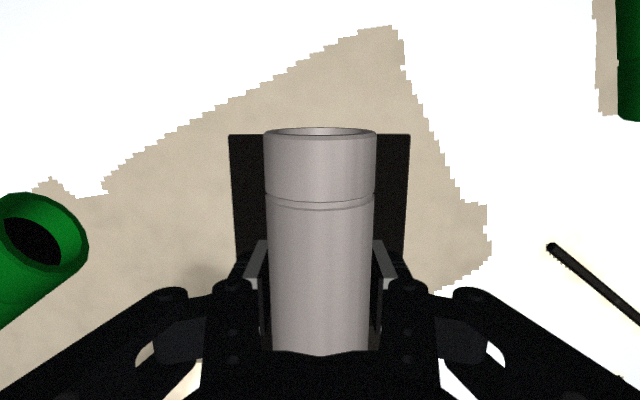

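Request:
step_arm:
  rows:
    - [[0,0,0],[0,-5,0],0.8]
    - [[0,0,0],[0,-20,0],0.8]
    - [[0,0,0],[0,-50,0],0.8]
    - [[0,0,0],[0,-85,0],0.8]
    - [[0,0,0],[0,-120,0],0.8]
    - [[0,0,0],[0,-145,0],0.8]
    - [[0,0,0],[0,-155,0],0.8]
    - [[0,0,0],[0,-155,0],0.8]
    - [[0,0,0],[0,-155,0],0.8]

```text
time: 14.77
eef_pos: [0.5684, 0.3109, 0.1571]
tcp_rot: [0.705, -0.053, 0.052, -0.705]
contact_force: [-0.3, 0.3, -2.6]
opening: 0.449
```

```bash
python3 -c "
from h import *
plan([.6256,-.1067,.16],10.45)
"
```

```text
pos [0.5684 0.3109 0.1571] t 14.77 yaw -8.49 q [ 0.34  0.29  1.71 -0.    1.14  0.49] F [-0.3  0.3 -2.6] op 0.449
shift [ 118.2   -2.8 -404.6] turn [  0.02 -18.94  -0.06]
```

Request:
step_arm:
  rows:
    - [[0,-2,0],[9,0,-30],0.8]
    - [[0,-4,0],[18,0,-60],0.8]
    - [[0,-7,0],[27,0,-90],0.8]
    - [[0,-10,0],[35,0,-120],0.8]
    - [[0,-13,0],[44,0,-150],0.8]
    - [[0,-15,0],[53,0,-180],0.8]
    - [[0,-17,0],[62,0,-210],0.8]
    - [[0,-18.9,0],[70,0,-235],0.8]
    - [[0,-18.9,0],[70,0,-235],0.8]
    - [[0,-18.9,0],[70,0,-235],0.8]

```text
time: 15.6
eef_pos: [0.6019, 0.0671, 0.1544]
tcp_rot: [-0.704, -0.061, 0.065, 0.705]
contact_force: [-0.3, -0.2, -1.2]
opening: 0.452
```

```bash
python3 -c "
from h import *
plan([.6256,-.1067,.16],10.45)
snap('wrist','w15')
c=load('w15');p=c['p'][:,:,::-1]
cv2.imwrite('pics/d19.png',np.clip(p*1.4,0,255).astype(np.uint8))
plan([.6256,-.1067,.16],10.45)
"
```

```text
pos [0.6019 0.0671 0.1544] t 15.6 yaw 10.22 q [-0.06  0.21  1.81  0.    1.12 -0.24] F [-0.3 -0.2 -1.2] op 0.452
shift [  -7.6   -5.9 -175.2] turn [-0.1  -0.23 -0.33]
pos [0.602  0.0682 0.1548] t 15.65 yaw 10.31 q [-0.05  0.21  1.81  0.    1.12 -0.23] F [-0.2  1.2 -1.5] op 0.451
shift [  -8.1   -5.4 -176.3] turn [-0.1  -0.14 -0.29]
```

View pics/d19.png

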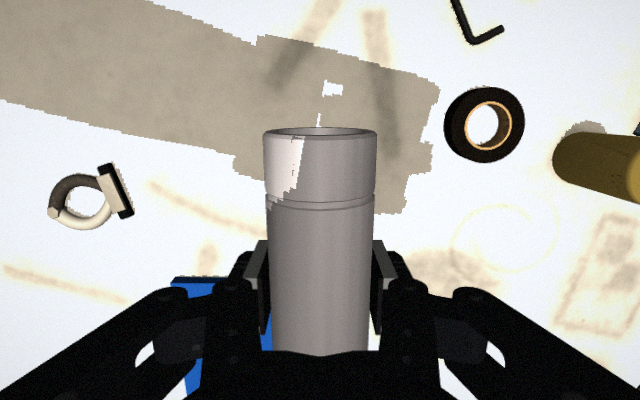

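Request:
step_arm:
  rows:
    - [[0,0,0],[-2,-5,-30],0.8]
    - [[0,0,0],[-4,-5,-65],0.8]
    - [[0,0,0],[-6,-5,-100],0.8]
    - [[0,0,0],[-8,-5,-135],0.8]
    - [[0,0,0],[-8,-5,-165],0.8]
    - [[0,0,0],[-8,-5,-176],0.8]
    - [[0,0,0],[-8,-5,-176],0.8]
    - [[0,0,0],[-8,-5,-176],0.8]

```text
time: 16.32
eef_pos: [0.627, -0.1048, 0.1615]
tcp_rot: [-0.703, -0.063, 0.065, 0.705]
contact_force: [0.1, 0.2, -1.5]
opening: 0.449
```

```bash
python3 -c "
from h import *
plan([.6256,-.1067,.10],10.45)
snap('wrist','w16')
c=load('w16');p=c['p'][:,:,::-1]
cv2.imwrite('pics/d20.png',np.clip(p*1.4,0,255).astype(np.uint8))
plan([.6256,-.1067,.10],10.45)
"
```

```text
pos [ 0.627  -0.1048  0.1615] t 16.32 yaw 10.41 q [-0.33  0.27  1.73  0.    1.14 -0.51] F [ 0.1  0.2 -1.5] op 0.449
shift [-1.6 61.5 -1.7] turn [-0.12 -0.04 -0.11]
pos [ 0.627  -0.1042  0.1617] t 16.37 yaw 10.47 q [-0.32  0.26  1.73  0.    1.14 -0.51] F [-0.1  0.3 -0.8] op 0.449
shift [-1.7 61.7 -2.4] turn [-0.11  0.02 -0.1 ]
```

View pics/d20.png

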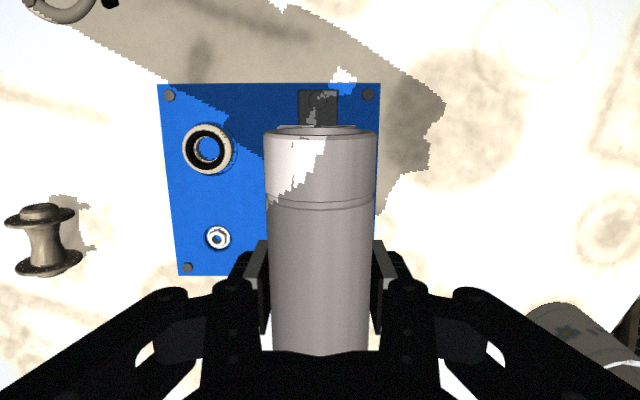

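```bash
python3 -c "
from h import *
c=load('w16');p=c['p'][:,:,::-1]
cv2.imwrite('pics/d21.png',np.clip(cv2.resize(p[75:155,255:395],None,fx=5.5,fy=5.5)*1.4,0,255).astype(np.uint8))
cv2.imwrite('pics/d22.png',np.clip(cv2.resize(p[115:190,170:250],None,fx=7,fy=7)*1.4,0,255).astype(np.uint8))
W=cloud(c);print(W[98:112:4,[292,300,306,312,330,334,340],2].round(3))
"
```

```text
[[0.013 0.031 0.032 0.039 0.032 0.033 0.014]
 [0.013 0.032 0.031 0.037 0.031 0.031 0.013]
 [0.013 0.032 0.031 0.038 0.031 0.031 0.014]
 [0.012 0.032 0.031 0.031 0.031 0.032 0.013]]
```

View pics/d21.png

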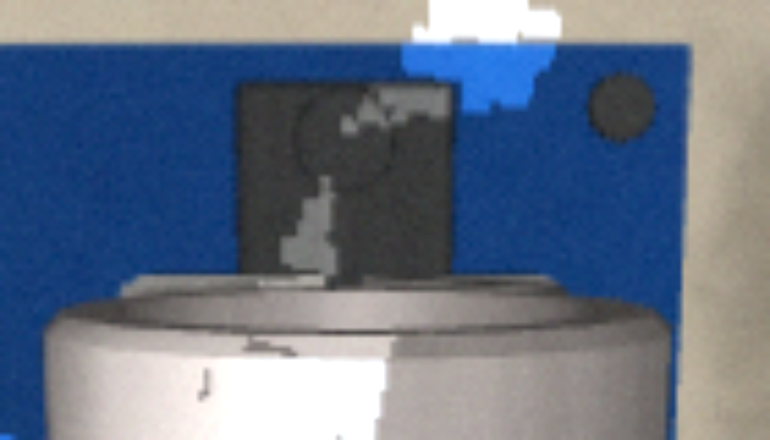

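View pics/d22.png

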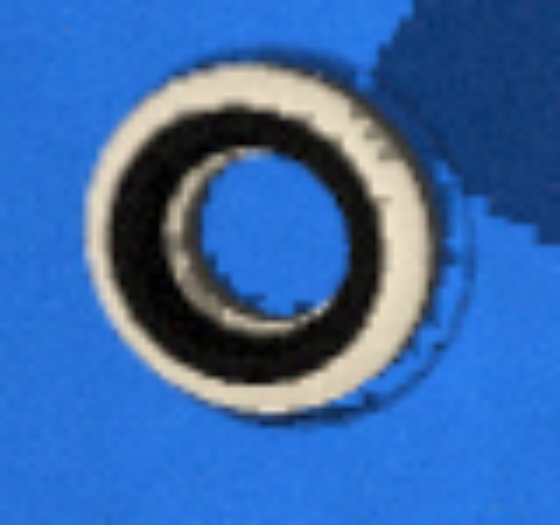

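```bash
python3 -c "
from h import *
c=load('w16')
th=np.radians(10.45);X=np.array([np.cos(th),np.sin(th)]);Y=np.array([-X[1],X[0]])
b=ray(c,317.6,107.7,.031);co=ray(c,255+690/5.5-.4,75+44/5.5-.4,.012)
print('bar',b,'corner',co)
ce=co[:2]-.09*X-.085*Y;pk=ce-.05*X+.032*Y;vee=pk+.09*X-.032*Y
print('vee from corner',vee,'pocket',pk)
print('lateral of bar rel vee',(b[:2]-vee)@X, 'rel TCP',(b[:2]-ctrl.get_state()['eef_pos'][:2])@X, (vee-ctrl.get_state()['eef_pos'][:2])@Y)
# sleeve axis lateral via its cloud
W=cloud(c);m=np.zeros((400,640),bool);m[135:345,255:390]=1;m&=(W[...,2]>.165);Q=W[m];t=ctrl.get_state()['eef_pos']
from scipy.optimize import least_squares
s0=(Q[:,:2]-t[:2])@X;y0=(Q[:,:2]-t[:2])@Y
f=lambda a:np.hypot(s0-a[0]-a[3]*y0,Q[:,2]-a[1]-a[2]*y0)-.02
r=least_squares(f,[0,.18,0,0],loss='soft_l1',f_scale=.0007);print(r.x,np.abs(r.fun).mean(),t,np.percentile(y0,[.5,99.5]))
cu=ray(c,170+246/7-.4,115+245/7-.4,.023);print('cup',cu,cu[:2]-pk)
"
```

```text
bar [ 0.61452025 -0.04384612  0.031     ] corner [ 0.66000506 -0.0157273   0.012     ]
vee from corner [ 0.62625146 -0.10838632] pocket [ 0.53194016 -0.09324106]
lateral of bar rel vee 0.000169498507539048 rel TCP -0.0012862102427675481 -0.0040124881977337
[ 0.00050349  0.18105953 -0.004154   -0.00229698] 0.001649531056074015 [ 0.62695525 -0.10417636  0.161742  ] [-0.02063062  0.05573829]
cup [ 0.53059276 -0.09251606  0.023     ] [-0.00134741  0.000725  ]
```

Request:
step_arm:
  rows:
    - [[0,0,0],[-1.6,10,-2.5],0.8]
    - [[0,0,0],[-1.6,35,-2.5],0.8]
    - [[0,0,0],[-1.6,60,-2.5],0.8]
    - [[0,0,0],[-1.6,85,-2.5],0.8]
    - [[0,0,0],[-1.6,100,-2.5],0.8]
    - [[0,0,0],[-1.6,105,-2.5],0.8]
    - [[0,0,0],[-1.6,105,-2.5],0.8]
    - [[0,0,0],[-1.6,105,-2.5],0.8]
    - [[0,0,0],[-1.6,105,-2.5],0.8]

```text
time: 17.12
eef_pos: [0.6276, -0.1088, 0.0595]
tcp_rot: [0.705, 0.065, -0.063, -0.704]
contact_force: [0.4, 0.0, -0.7]
opening: 0.448
```

```bash
python3 -c "
from h import *
plan([.6251,-.1069,.0452],10.45)
snap('wrist','w17');snap('side','s1')
c=load('w17');p=c['p'][:,:,::-1]
cv2.imwrite('pics/d23.png',np.clip(p*1.4,0,255).astype(np.uint8))
p=load('s1')['p'][:,:,::-1];cv2.imwrite('pics/d24.png',cv2.resize(p[180:330,250:450],None,fx=4,fy=4))
plan([.6251,-.1069,.0452],10.45)
"
```

```text
pos [ 0.6276 -0.1088  0.0595] t 17.12 yaw 10.45 q [-0.33  0.39  1.78  0.    0.97 -0.51] F [ 0.4  0.  -0.7] op 0.448
shift [-2.1 14.3  2.3] turn [ 0.08 -0.    0.15]
pos [ 0.6276 -0.1091  0.0597] t 17.22 yaw 10.43 q [-0.33  0.39  1.78  0.    0.97 -0.51] F [ 0.8 -0.3 -1.5] op 0.451
shift [-2.1 14.5  2.6] turn [ 0.09 -0.02  0.16]
```

View pics/d23.png

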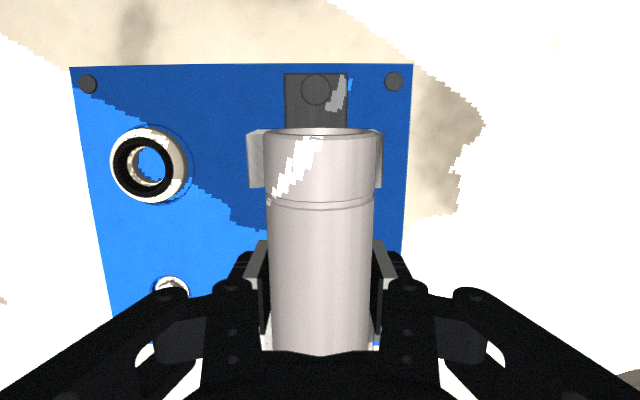

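View pics/d24.png

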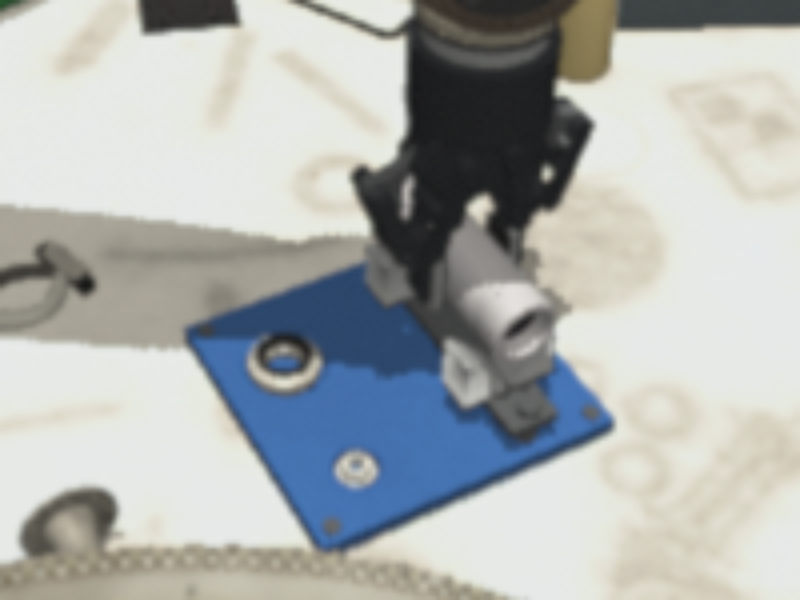

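Request:
step_arm:
  rows:
    - [[0,0,0],[-2.1,0,2.4],0.8]
    - [[0,0,0],[-2.1,4,2.4],0.8]
    - [[0,0,0],[-2.1,8,2.4],0.8]
    - [[0,0,0],[-2.1,11,2.4],0.8]
    - [[0,0,0],[-2.1,11,2.4],0.8]
    - [[0,0,0],[-2.1,11,2.4],0.8]

```text
time: 17.72
eef_pos: [0.624, -0.107, 0.0468]
tcp_rot: [0.704, 0.064, -0.064, -0.704]
contact_force: [0.2, 1.4, -1.2]
opening: 0.448
```

```bash
python3 -c "
from h import *
plan([.6251,-.1069,.0452],10.45)
snap('wrist','w18')
c=load('w18');p=c['p'][:,:,::-1]
cv2.imwrite('pics/d25.png',np.clip(cv2.resize(p[50:230,210:430],None,fx=3.3,fy=3.3)*1.4,0,255).astype(np.uint8))
plan([.6251,-.1069,.0452],10.45)
"
```

```text
pos [ 0.624  -0.107   0.0468] t 17.72 yaw 10.4 q [-0.33  0.4   1.8   0.    0.94 -0.51] F [ 0.2  1.4 -1.2] op 0.448
shift [ 1.1  1.6 -0.1] turn [ 0.   -0.05  0.  ]
pos [ 0.624  -0.107   0.0467] t 17.77 yaw 10.4 q [-0.33  0.4   1.8   0.    0.94 -0.51] F [ 1.2  0.  -1.5] op 0.447
shift [ 1.1  1.5 -0.1] turn [ 0.   -0.05  0.01]
```

View pics/d25.png

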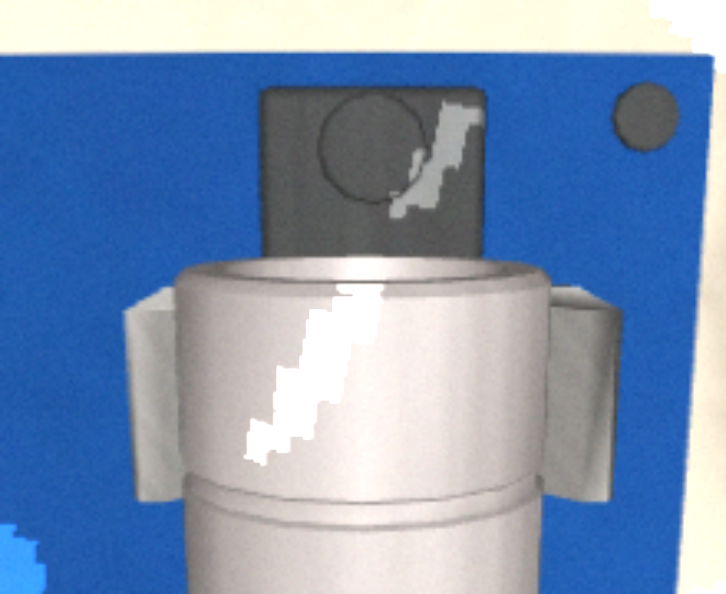

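Request:
step_arm:
  rows:
    - [[0,0,0],[1.2,0,0],0.8]
    - [[0,0,0],[1.2,1,0],0.8]
    - [[0,0,0],[1.2,2.5,0],0.8]
    - [[0,0,0],[1.2,4,0],0.8]
    - [[0,0,0],[1.2,4,0],0.8]
    - [[0,0,0],[1.2,4,0],0.8]
  newtons: 90

```text
time: 18.27
eef_pos: [0.6252, -0.1068, 0.0433]
tcp_rot: [0.704, 0.064, -0.064, -0.704]
contact_force: [-1.0, -0.5, 3.9]
opening: 0.441
```

```bash
python3 -c "
from h import *
plan([.6251,-.1069,.0352],10.45)"
```

```text
pos [ 0.6252 -0.1068  0.0433] t 18.27 yaw 10.4 q [-0.33  0.41  1.79 -0.    0.94 -0.51] F [-1.  -0.5  3.9] op 0.441
shift [-0.1  8.1 -0.1] turn [ 0.   -0.05  0.  ]
```

Request:
step_arm:
  rows:
    - [[0,0,0],[0,2,0],0.8]
    - [[0,0,0],[0,4,0],0.8]
    - [[0,0,0],[0,6,0],0.8]
    - [[0,0,0],[0,8,0],0.8]
    - [[0,0,0],[0,9,0],0.8]
    - [[0,0,0],[0,9,0],0.8]
    - [[0,0,0],[0,9,0],0.8]

```text
time: 18.85
eef_pos: [0.6253, -0.1068, 0.0355]
tcp_rot: [-0.704, -0.064, 0.064, 0.704]
contact_force: [-5.3, 1.1, 10.4]
opening: 0.443
```

```bash
python3 -c "
from h import *
plan([.6251,-.1069,.0352],10.45)"
```

```text
pos [ 0.6253 -0.1068  0.0355] t 18.85 yaw 10.41 q [-0.33  0.42  1.79 -0.    0.93 -0.51] F [-5.3  1.1 10.4] op 0.443
shift [-0.2  0.3 -0.1] turn [-0.01 -0.04 -0.03]
```

Request:
step_arm:
  rows:
    - [[0,0,0],[-0.5,1,0],0.8]
    - [[0,0,0],[-1,2,0],0.8]
    - [[0,0,0],[-1.2,2.5,0],0.8]
    - [[0,0,0],[-1.2,2.5,0],0.8]
    - [[0,0,0],[-1.2,2.5,0],0.8]

```text
time: 19.27
eef_pos: [0.6253, -0.1068, 0.0354]
tcp_rot: [0.704, 0.065, -0.064, -0.704]
contact_force: [-6.6, 4.2, 18.3]
opening: 0.445
```

```bash
python3 -c "
from h import *
plan([.6251,-.1069,.0352],10.45);print(ctrl.get_state()['wrist_torque'])"
```

```text
pos [ 0.6253 -0.1068  0.0354] t 19.27 yaw 10.41 q [-0.33  0.42  1.8   0.    0.93 -0.51] F [-6.6  4.2 18.3] op 0.445
shift [-0.2  0.2 -0. ] turn [ 0.01 -0.04  0.1 ]
[ 0.5558949   1.14205031 -0.06190622]
```

Request:
step_arm:
  rows:
    - [[0,0,0],[-0.8,0.5,0.3],0.8]
    - [[0,0,0],[-1.5,1,0.7],0.8]
    - [[0,0,0],[-1.5,1,0.7],0.8]
    - [[0,0,0],[-1.5,1,0.7],0.8]

```text
time: 19.6
eef_pos: [0.6253, -0.1069, 0.0354]
tcp_rot: [0.705, 0.066, -0.062, -0.704]
contact_force: [-4.2, 2.8, 18.6]
opening: 0.44
```

```bash
python3 -c "
from h import *
plan([.6251,-.1069,.0352],10.45);print(ctrl.get_state()['wrist_torque'])
snap('wrist','w20');snap('side','s2');snap('top','t2')
p=load('w20')['p'][:,:,::-1];cv2.imwrite('pics/d30.png',np.clip(p*1.4,0,255).astype(np.uint8))
p=load('s2')['p'][:,:,::-1];cv2.imwrite('pics/d31.png',cv2.resize(p[180:330,250:450],None,fx=4,fy=4))
c=load('w20');W=cloud(c);m=np.zeros((400,640),bool);m[150:300,275:370]=1;m&=(W[...,2]>.045)&(W[...,2]<.09);Q=W[m];t=np.array([.6258,-.108])
th=np.radians(10.45);X=np.array([np.cos(th),np.sin(th)]);Y=np.array([-X[1],X[0]])
from scipy.optimize import least_squares
s0=(Q[:,:2]-t[:2])@X;y0=(Q[:,:2]-t[:2])@Y
f=lambda a:np.hypot(s0-a[0]-a[3]*y0,Q[:,2]-a[1]-a[2]*y0)-.02
r=least_squares(f,[0,.05,0,0],loss='soft_l1',f_scale=.0007);print(r.x,np.abs(r.fun).mean(),np.percentile(y0,99.8))
plan([.6251,-.1069,.0352],10.45)
"
```

```text
pos [ 0.6253 -0.1069  0.0354] t 19.6 yaw 10.41 q [-0.33  0.42  1.8   0.    0.92 -0.51] F [-4.2  2.8 18.6] op 0.44
shift [-0.2  0.2 -0. ] turn [ 0.12 -0.05  0.32]
[0.44231797 0.82710915 0.05164291]
[ 6.34207785e-05  5.47104349e-02 -7.64201015e-04 -1.13479263e-03] 0.0004150561118843375 0.05375617372632756
pos [ 0.6253 -0.1068  0.0354] t 19.75 yaw 10.41 q [-0.33  0.42  1.8   0.    0.92 -0.51] F [-5.5  2.2 19.1] op 0.444
shift [-0.2  0.2 -0. ] turn [ 0.12 -0.04  0.32]
```

View pics/d30.png

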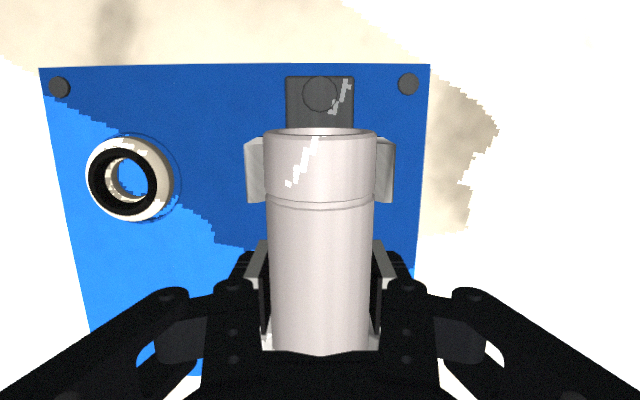

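View pics/d31.png

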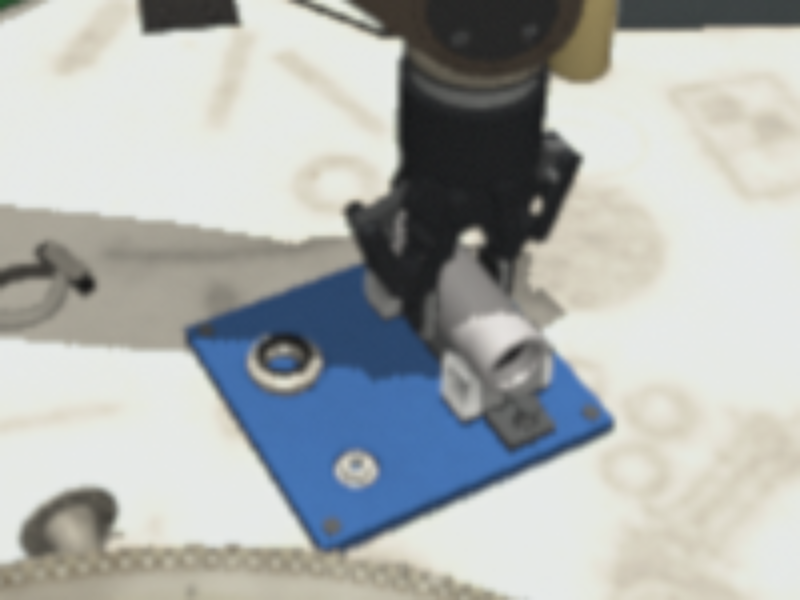

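```bash
python3 -c "
from h import *
ctrl.sign_off();s=ctrl.get_state();print(s['time'],s['eef_pos'],s['contact_force'])"
```

```text
the job is handed in; nothing more can be done
the job is handed in; nothing more can be done
```

The cup is in its pocket, and the sleeve is in the vee, still gripped and pressed down. I handed the job in at about 19.8 s of the 64 s allowed. No verdict was reported.

**Cup:** It lies flat in the large pocket, let go. After release its top had risen 7.0 mm from its level on the table, matching the pocket floor, with no tilt seen. It sits about 1.5 mm off the pocket's centre, within the 4 mm allowed. The first push stopped about 2 mm above the floor, apparently with the fingertips on the plate, and the cup dropped the rest when released.

**Sleeve:**

| Check | Measured | Allowed |
|---|---|---|
| Sideways, from the vee centre | 0.1 mm | 2.5 mm |
| Along the vee, from the centre | about 4 mm | 12 mm |
| Tilt and turn | about 0.001 rad each | 0.06 rad |
| Sleeve height | 54 mm, about 10 mm below the unpressed seat | cradle down over 6 mm |

The tool stopped sinking while the push rose from 10 N to about 19 N, so I take the cradle to be on its stop. The grip was set to 90 N. A sideways force of about 6 N remained at the end. I judged from the forces that both sides of the vee are loaded, as I could not read those contacts directly.

**Bystanders:** The nut, tape roll, caliper and hub shell were not touched in any move I made. The last side picture shows the nut in its pocket. I did not re-measure the others.

**Disagreement:** The top camera placed things about 4 mm lower in x than the wrist camera. I used the wrist camera, and the pocket and vee fits agreed with it.

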